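# Prise snapped-together sorting trays apart and clip each into the stand of its size

## Task

The three sorting trays were put away snapped into one another, all in the stand of the large one. Prise the small and the middle tray out and put each into the empty stand of its own size, its rear tongue under the keeper strip and its front pressed down until the spring clips have snapped over its front lip; the large tray must stay clipped in its stand all the while, and leave the other things on the table where they are.

Things in the scene. Friction and masses are not known exactly. Their poses are not given: they have to be found in the camera images.
- tray_small: Small open aluminium tray, 70 mm long (x) by 84 mm wide, about 120 g, walls 18 mm high. Origin: centre of the underside; x to its rear, z out of its open side. Rear: tongue 3 mm thick, level with the underside, to x = 43. Front: lip 3 mm thick, level with the underside, 4 mm out, and the pull tab on the front wall. Straight up it cannot leave: the tongue is caught.
- tray_small_tab (a point): Middle of the small tray's pull tab, axes as the tray's: at x = -32, z = 40 mm in the tray's frame. The tab is an upright plate 10 mm thick (x), 30 mm wide (y), from z = 18 (top of the wall) to 50. The middle tray's tab stands 39 mm in front of it while nested. About 13 N at the large tray's tab would pull that tray off its stand.
- tray_middle: Middle open aluminium tray, 123 mm long (x) by 100 mm wide, about 200 g, walls 18 mm high. Origin: centre of the underside; x to its rear, z out of its open side. Rear: tongue 3 mm thick, level with the underside, to x = 69.5. Front: lip 3 mm thick, level with the underside, 4 mm out, and the pull tab on the front wall. The small tray, snapped in, sits at x = 12.5, z = 3 here.
- tray_middle_tab (a point): Middle of the middle tray's pull tab, axes as the tray's: at x = -58.5, z = 40 mm in the tray's frame. The tab is an upright plate 10 mm thick (x), 30 mm wide (y), from z = 18 (top of the wall) to 50. The large tray's stands 39 mm in front of it. A tray sits in a tray as on a bed: tongue under a keeper, two roller clips over the lip. Tilted up to 15 degrees the tongue still fits under the strip.
- tray_large: Large open aluminium tray, 176 mm long (x) by 116 mm wide, about 320 g, walls 18 mm high. Origin: centre of the underside; x to its rear, z out of its open side. Rear: tongue 3 mm thick, level with the underside, to x = 96. Front: lip 3 mm thick, level with the underside, 4 mm out, and the pull tab on the front wall. The middle tray, snapped in, sits at x = 12.5, z = 3 here.
- tray_large_tab (a point): Middle of the large tray's pull tab, axes as the tray's: at x = -85, z = 40 mm in the tray's frame. The tab is an upright plate 10 mm thick (x), 30 mm wide (y), from z = 18 (top of the wall) to 50. To free a nested tray, lift its front (about 8 N at the tab), turning it about the end of its tongue, until the front is 20 mm up and clear of the rollers; then draw it 12 mm forward, keeping that tilt.
- home_small (a point): Where the small tray's frame lies when home in its fixed grey stand (107 mm wide, 85 high, low end to the left). z square to the bed, sloping 30 degrees; x up it. Keeper strip: underside 6 mm above the bed, x = 38.5 to the back wall at 44. Front: 2 lugs 6 mm high at x = -35.7; 2 spring rollers, tops at z = 14, bite 3 mm over the tray's lip (10 N to press in). Side guides 10 high, 6.5 clear.
- home_middle (a point): Where the middle tray's frame lies when home in its fixed grey stand (123 mm wide, 111 high, low end to the left). z square to the bed, sloping 30 degrees; x up it. Keeper strip: underside 6 mm above the bed, x = 65 to the back wall at 70.5. Front: 2 lugs 6 mm high at x = -62.2; 2 spring rollers, tops at z = 14, bite 3 mm over the tray's lip (10 N to press in). Side guides 10 high, 6.5 clear.
- home_large (a point): Where the large tray's frame lies when home in its fixed grey stand (139 mm wide, 138 high, low end to the right). z square to the bed, sloping 30 degrees; x up it. Keeper strip: underside 6 mm above the bed, x = 91.5 to the back wall at 97. Front: 2 lugs 6 mm high at x = -88.7; 2 spring rollers, tops at z = 14, bite 3 mm over the tray's lip (10 N to press in). Side guides 10 high, 6.5 clear.
- gem_scale: Bystander: black pocket scale, 121 x 72 x 19 mm, on the table behind the stands. Origin: centre of its underside.
- jar: Bystander: small jar with a screw cap, 30 mm diameter, 42 mm high, on the table behind the stands. Origin: centre of its underside.
- tweezers: Bystander: steel tweezers, 14 x 135 x 8 mm, lying near the table's front edge. Origin: centre of its underside.

How it is judged:
By the outcome, as a careful person would: the job done as asked, in the order asked, and still so for the second after the job is handed in, with the robot touching nothing.
It also fails if it takes over 72 s, if anything falls off the work surface, if the arm or the gripper's body presses on something with over 40 N, if the wrist force passes 120 N, or if a joint passes its speed limit or range.

## Robot

A 7-joint arm with a two-finger parallel gripper is mounted at the origin on a cart in front of the work surface, level with it; the furniture and walls round the work are solid. World frame = base frame: x ahead of the robot, y to its left, z up, the work surface at z = 0. Lengths are in m, angles in rad, forces in N, time in s.
With the tool pointing down it reaches from about 0.425 to 0.875 m from the base axis. Payload 8.4 kg.
Tool frame: the origin (TCP) lies on the centre line of the jaws, within the pads' length; the fingertips stand 11 mm ahead of it and the grasp point (between the pads) lies 8 mm behind it; z points along the fingers, y is the direction in which the jaws open and shut (so a half turn about z gives the same grasp; the last joint's range is limited). The gripper opens to 87 mm and grips with 3 to 60 N. Pads are 19 mm wide; open, the fingers measure 117 mm over their backs; the gripper's body (75 mm by 190 mm) begins 51 mm behind the grasp point.
Start: joints at [1.13, 0.333, 0.04, 1.465, -0.013, 1.343, -0.059], TCP at [0.218, -0.612, 0.234] pointing down, gripper open.
Joint ranges: [-2.58, 2.58], [-0.38, 2.09], [-1.3, 1.39], [0.25, 2.4], [-1.5, 4.64], [0.08, 2.09], [-2.65, 2.65]. Speed limits (rad/s): [2.22, 2.22, 2.79, 2.79, 3.14, 3.14, 3.14].

## Interface

Orientations are given as a unit quaternion [x, y, z, w].
In Python, from bench import arm, get_image, finish_job gives the robot as it stands.
- The arm moves only by the shell command python3 -m handwheel 'ROWS' [FORCE]. ROWS is a JSON object of lists of equal length, an entry for each row: "rot": the turn, a rotation vector about the tool's x, y, z in rad, a list of three; "offset": the shift along the tool's x, y, z in cm, a list of three; "gripper": the finger opening in cm, from 0 to 8.7. A call has 1 to 12 rows; each row shifts and turns the pose as measured when the row begins, along the tool's axes as they then stand; what a row does not reach is not made up. A row lasts 1/8 s, in which the tool goes at most 62.5 mm and 10.7 degrees, less where a joint would pass 70% of its speed; a pose out of reach is approached as far as the arm can. A call with a gripper value outside its range is refused whole. The fingers move at their own pace and stop on an object; FORCE is the grip in N (left out, the last holds). Time passes only in rows, so rows that do not move let the fingers close. It gives the time, the measured TCP pose, the force and the opening at its end, in the units of the state.
- arm.get_state(): the state, without advancing time (a new reading comes with each control period).
- get_image(name): name is "scene" or "top"; returns a dict with "img" (384x512x3 uint8, red, green, blue), "range_z" (384x512 float32, m along the optical axis (not along the pixel's ray), 0 where there is no reading), "intrinsics" (3x3 intrinsics, pixels), "position" and "rotation" of the camera in the world. Camera axes: x right, y down, z forward; pixel columns grow to the right and rows downward; lengths in m; the calibration is good to about 2 mm. A picture is of the moment at which its call begins.
- finish_job(): hands the job in, once; it reports no verdict.
The state is a dict: "t": time; "qpos": joint angles; "qvel": joint speeds; "tau": joint torques, N m; "ee_pos": TCP position; "tool_rot": TCP orientation; "force": force on the tool from outside, world axes, zero at the start; "torque": the same for the moment, N m; "grip_width": opening from 0.0 (shut) to 1.0 (fully open).
Only numpy, scipy, OpenCV 4.12 (cv2) and the standard library are available. Lean on these libraries where they do the work, as an engineer would, in place of code of your own. Each camera call takes 0.05 s, during which the arm holds its last target.

## Working session

There is one attempt and no reset: what is moved stays moved. The work goes in short steps, Python scripts to look and compute and a shell command to move; the robot and the scene stay as the last step left them, time stands still between calls to the robot, and variables do not carry over. Pictures are saved under pics/ and viewed, and the job is handed in when it is done.

```bash
ls; mkdir -p pics; python3 - <<'E'
from bench import arm,get_image
import numpy as np,cv2
print(arm.get_state())
for n in("scene","top"):
    d=get_image(n); np.savez(f"pics/{n}0.npz",**d)
    cv2.imwrite(f"pics/{n}0.png",d["img"][:,:,::-1]); print(n,d["intrinsics"],d["position"],d["rotation"])
E
```

```text
pics
{'t': 0.0, 'qpos': array([ 1.12980876,  0.33393352,  0.03988266,  1.46629011, -0.01339328,
        1.34328191, -0.05850195]), 'qvel': array([ 1.07184243e-03, -5.59903396e-04,  1.82854317e-05, -5.91709917e-04,
        5.57768091e-04,  6.99500834e-04,  1.04221878e-03]), 'tau': array([ 2.84938324e-04, -6.56365299e+01,  1.33542135e+00, -4.03788507e+01,
       -5.96384914e-02,  4.49724449e-02,  1.30029553e-04]), 'ee_pos': array([ 0.21767451, -0.61198537,  0.23263554]), 'tool_rot': array([ 9.85435061e-01,  1.70050176e-01, -1.99771589e-04, -7.98849398e-04]), 'force': array([0.58521947, 0.37131907, 0.08471106]), 'torque': array([ 0.02500018, -0.04915998, -0.03711838]), 'grip_width': 1.001376968562758}
scene [[408.05033864   0.         258.53901287]
 [  0.         408.05033864 186.10938504]
 [  0.           0.           1.        ]] [-0.00668334  0.60953391  0.87384508] [-0.35225135  0.84760431 -0.36619545  0.15292747]
top [[429.4288829    0.         251.74146983]
 [  0.         429.4288829  192.83835996]
 [  0.           0.           1.        ]] [0.46109481 0.01193388 1.07919175] [ 0.71548643 -0.69634631  0.03729067 -0.04231293]
```

View pics/scene0.png

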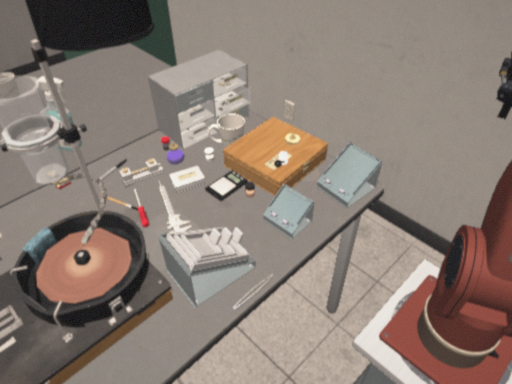

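View pics/top0.png

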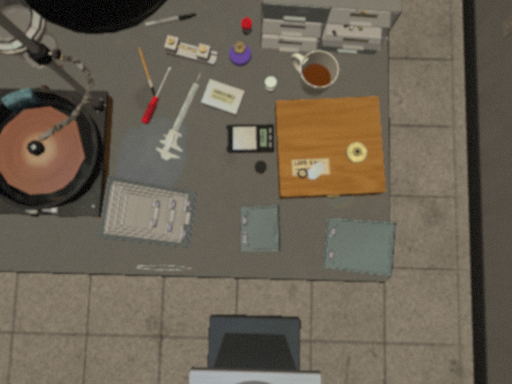

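The scene picture shows the nested trays at about (205,250), with the small stand at (290,210) and the middle stand at (350,170). From the top these are at (148,212), (260,228) and (360,247). Next I'll measure the planes.

```bash
cat > h.py <<'E'
import numpy as np,cv2
from scipy.spatial.transform import Rotation as R
def load(n):
    d=dict(np.load(f"pics/{n}.npz")); return d
def cloud(d):
    K=d["intrinsics"];z=d["range_z"]
    v,u=np.mgrid[:384,:512]
    p=np.stack([(u-K[0,2])/K[0,0]*z,(v-K[1,2])/K[1,1]*z,z],-1)
    q=d["rotation"]
    M=R.from_quat(q).as_matrix() if np.size(q)==4 else q
    w=p@M.T+d["position"]; w[z==0]=np.nan
    return w
E
python3 - <<'E'
from h import *
for n in("scene0","top0"):
    d=load(n);w=cloud(d)
    if n=="top0":
        for (u,v) in [(148,212),(155,212),(260,228),(360,247),(248,217),(248,243),(333,232),(333,262),(220,200),(300,240),(150,258)]:print(u,v,w[v,u].round(4))
        c=d["img"][160:290,90:410]
    else: c=d["img"][130:310,150:400]
    cv2.imwrite(f"pics/{n}c.png",cv2.resize(c,None,fx=800/c.shape[1],fy=800/c.shape[1],interpolation=cv2.INTER_CUBIC)[:,:,::-1])
    for (a,b,c_,e) in [(0.2,.6,-.6,-.0)]:
        z=w[...,2]
t=load("top0");w=cloud(t)
# height map image
h=np.clip(w[160:290,90:410,2]/0.2,0,1);h=np.nan_to_num(h)
cv2.imwrite("pics/top0h.png",cv2.resize(cv2.applyColorMap((h*255).astype(np.uint8),cv2.COLORMAP_JET),(800,325),interpolation=cv2.INTER_NEAREST))
E
```

```text
148 212 [0.522  0.2592 0.0884]
155 212 [0.5199 0.2334 0.1295]
260 228 [ 0.4933 -0.0011  0.0534]
360 247 [ 0.455 -0.236  0.065]
248 217 [0.5198 0.0285 0.0337]
248 243 [0.457  0.0266 0.0382]
333 232 [ 0.4887 -0.176   0.0468]
333 262 [ 0.4175 -0.1779  0.0392]
220 200 [5.627e-01 1.009e-01 1.000e-04]
300 240 [ 0.4678 -0.1021  0.0031]
150 258 [0.4132 0.2694 0.0025]
```

View pics/top0c.png

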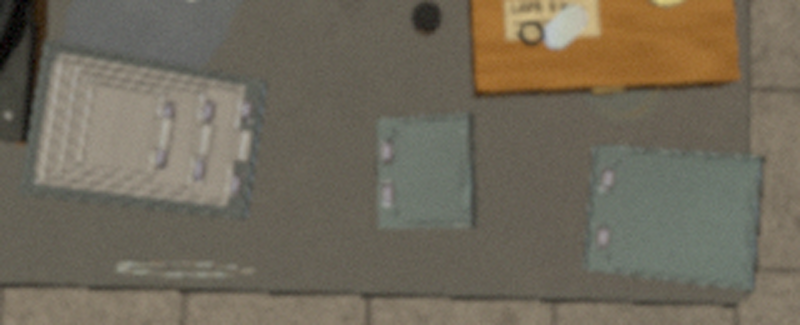

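View pics/scene0c.png

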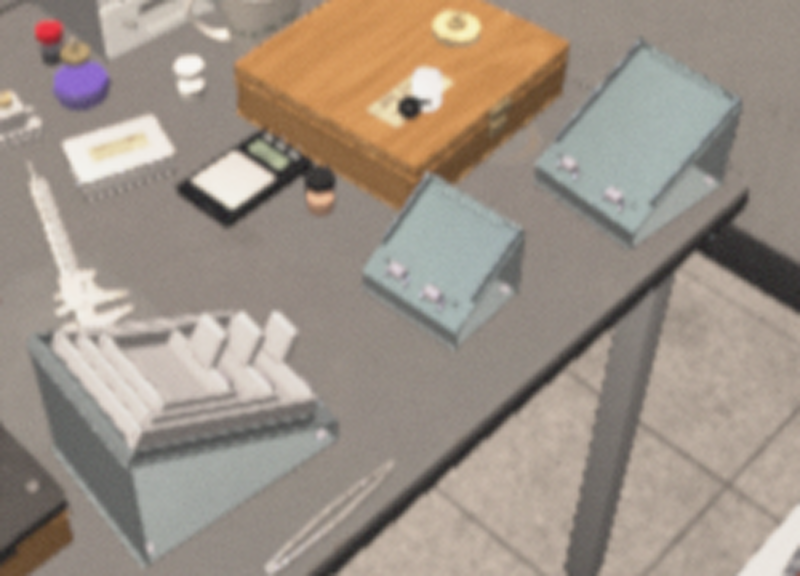

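View pics/top0h.png

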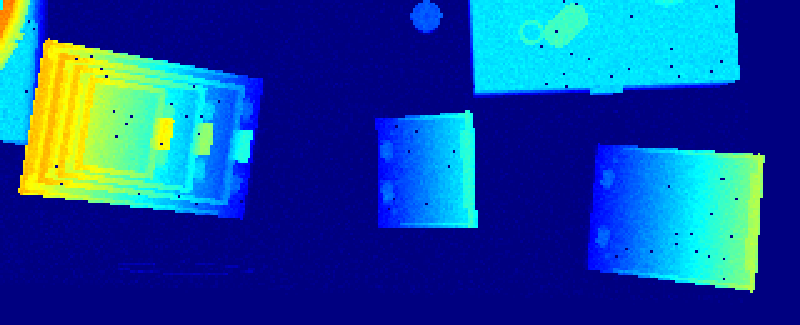

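```bash
cat >> h.py <<'E'
def fit_plane(P,thr=.003,it=300):
    rng=np.random.default_rng(0);best=None
    for _ in range(it):
        a=P[rng.choice(len(P),3,False)];n=np.cross(a[1]-a[0],a[2]-a[0]);l=np.linalg.norm(n)
        if l<1e-9: continue
        n/=l; m=abs((P-a[0])@n)<thr
        if best is None or m.sum()>best.sum():best=m
    c=P[best].mean(0);n=np.linalg.svd(P[best]-c)[2][2]
    return c,n*np.sign(n[2]),best
E
python3 - <<'E'
from h import *
W={n:cloud(load(n)) for n in("top0","scene0")}
for name,(x0,x1,y0,y1) in dict(small=(.43,.545,-.06,.05),middle=(.385,.53,-.32,-.15)).items():
  for n,w in W.items():
    P=w.reshape(-1,3);P=P[np.isfinite(P[:,0])]
    P=P[(P[:,0]>x0)&(P[:,0]<x1)&(P[:,1]>y0)&(P[:,1]<y1)&(P[:,2]>.015)]
    c,nn,m=fit_plane(P)
    ang=np.degrees(np.arccos(nn[2]));
    xh=np.array([0,0,1])-nn[2]*nn;xh/=np.linalg.norm(xh);yh=np.cross(nn,xh)
    Q=(P-c)@np.stack([xh,yh,nn],1); I=Q[m]
    print(name,n,len(P),m.sum(),"c",c.round(4),"n",nn.round(4),"slope",ang.round(2),"dir",np.degrees(np.arctan2(xh[1],xh[0])).round(2))
    r=cv2.minAreaRect((Q[abs(Q[:,2])<.02][:,:2]*1000).astype(np.float32));print(r)
    print("inlier xy range",np.percentile(I[:,:2],[.5,99.5],axis=0).round(4).tolist(), "all",np.percentile(Q,[.3,99.7],axis=0).round(4).tolist(), "z top",P[:,2].max())
E
```

```text
small top0 1734 1314 c [0.4923 0.0013 0.0505] n [-0.0263  0.5019  0.8645] slope 30.17 dir -87.0
((1.4016952514648438, 1.3376579284667969), (105.12919616699219, 108.72062683105469), 89.27552795410156)
inlier xy range [[-0.0517, -0.0514], [0.0538, 0.0532]] all [[-0.0519, -0.0515, -0.0051], [0.0545, 0.0537, 0.0152]] z top 0.08872456359957137
small scene0 1453 957 c [0.4912 0.0007 0.0488] n [-0.0155  0.5009  0.8654] slope 30.07 dir -88.22
((-0.23885726928710938, 0.6042556762695312), (110.30416107177734, 108.41057586669922), 0.8985973596572876)
inlier xy range [[-0.0513, -0.0521], [0.0502, 0.0531]] all [[-0.0546, -0.0526, -0.0487], [0.0541, 0.0537, 0.0155]] z top 0.08629413502635341
middle top0 3539 2779 c [ 0.4586 -0.2325  0.0638] n [0.0365 0.4985 0.8661] slope 29.99 dir -94.19
((-0.2140350341796875, 0.7905349731445312), (123.07398223876953, 160.3423309326172), 89.80583190917969)
inlier xy range [[-0.0787, -0.0602], [0.079, 0.0614]] all [[-0.0789, -0.0605, -0.005], [0.0795, 0.0618, 0.0147]] z top 0.11375570030899451
middle scene0 2158 1429 c [ 0.4569 -0.2305  0.0612] n [0.0306 0.4989 0.8661] slope 29.99 dir -93.51
((2.5195770263671875, 1.3320045471191406), (124.27497863769531, 163.44436645507812), 88.07408905029297)
inlier xy range [[-0.0756, -0.0601], [0.0776, 0.0608]] all [[-0.0779, -0.061, -0.0722], [0.0823, 0.0616, 0.0155]] z top 0.11264027117566411
```

```bash
cat > an.py <<'E'
from h import *
W={n:cloud(load(n)) for n in("top0","scene0")}
cfg=dict(small=((.43,.545,-.06,.05)),middle=((.385,.53,-.32,-.15)))
for name,(x0,x1,y0,y1) in cfg.items():
  for n,w in W.items():
    P=w.reshape(-1,3);P=P[np.isfinite(P[:,0])]
    P=P[(P[:,0]>x0)&(P[:,0]<x1)&(P[:,1]>y0)&(P[:,1]<y1)&(P[:,2]>.006)]
    c,nn,m=fit_plane(P)
    xh=np.array([0,0,1])-nn[2]*nn;xh/=np.linalg.norm(xh);yh=np.cross(nn,xh)
    Q=(P-c)@np.stack([xh,yh,nn],1)*1000
    # side edges
    Q=Q[Q[:,2]>-6]
    lo=[];hi=[];xs=np.arange(Q[:,0].min()+10,Q[:,0].max()-8,4)
    for x in xs:
        s=Q[abs(Q[:,0]-x)<2][:,1]
        lo.append(s.min());hi.append(s.max())
    pl=np.polyfit(xs,lo,1);ph=np.polyfit(xs,hi,1)
    print(name,n,"edge slopes deg",np.degrees([pl[0],ph[0]]).round(2),"mid y",((pl[1]+ph[1])/2).round(2),"width",(ph[1]-pl[1]).round(1))
    for a in np.arange(np.floor(Q[:,0].min()),Q[:,0].max()+1,2):
        s=Q[(abs(Q[:,0]-a)<1)&(abs(Q[:,1])<30)]
        if len(s):print(int(a),len(s),np.percentile(s[:,2],[5,50,95]).round(1),end="; ")
    print()
    rl=Q[(Q[:,2]>6)&(Q[:,0]<0)&(abs(Q[:,1])<35)];print("rollers",[ (rl[k].min(0).round(1),rl[k].max(0).round(1)) for k in (rl[:,1]<0,rl[:,1]>0) if k.any()])
E
python3 an.py
```

```text
small top0 edge slopes deg [-0.28 -1.42] mid y 0.3 width 102.6
-51 15 [-1.5 -1.   1.3]; -49 16 [-2.7  0.5  1.7]; -47 12 [-3.9  0.5  2.4]; -45 6 [-1.8  0.4  0.6]; -43 10 [-2.4 -0.6  7.6]; -41 8 [-1.9  7.1 11.1]; -39 14 [-0.5  8.  13.2]; -37 12 [-2.3  2.7 13.8]; -35 26 [-3.   4.5 16. ]; -33 32 [-3.4  2.  13.2]; -31 31 [-2.2  8.8 17.2]; -29 25 [-2.9  1.8 12.9]; -27 17 [-3.7  0.7  2.6]; -25 22 [-1.7  0.2  2.7]; -23 17 [-3.2 -0.   2.4]; -21 17 [-2.4  0.5  2.1]; -19 15 [-1.8 -0.   2. ]; -17 24 [-1.6  0.3  3.4]; -15 14 [-2.6 -0.8  2.3]; -13 19 [-3.3  0.3  2.6]; -11 16 [-2.   0.3  2.1]; -9 21 [-2.4 -0.4  2.1]; -7 21 [-3.4 -0.5  1.6]; -5 14 [-2.2 -0.4  1.3]; -3 20 [-2.5 -0.1  3.8]; -1 23 [-2.4 -0.3  3. ]; 1 15 [-2.5 -0.8  1.9]; 3 18 [-1.4  0.4  2.7]; 5 18 [-1.8 -0.5  2.4]; 7 19 [-3.   0.1  2.8]; 9 19 [-2.2  0.5  2.5]; 11 19 [-2.1 -0.2  0.9]; 13 17 [-2.8 -0.8  3.9]; 15 14 [-2.8  0.2  2.2]; 17 22 [-1.4  0.6  3. ]; 19 15 [-1.6  0.2  2.3]; 21 25 [-1.9  0.7  2.8]; 23 18 [-1.8 -0.2  2. ]; 25 20 [-3.5  0.5  1.3]; 27 17 [-2.1 -0.6  2.1]; 29 16 [-2.3 -0.3  3.1]; 31 21 [-5.   0.2  2.4]; 33 20 [-2.8 -0.
[... 5584 characters left out ...]
7 13 [-4.1 -0.7  3.2]; 39 11 [-3.9 -0.7  2.7]; 41 12 [-4.  -0.3  1.8]; 43 9 [-2.2  0.9  2.5]; 45 13 [-4.1 -0.1  2.3]; 47 13 [-3.5  0.1  3.8]; 49 12 [-2.9  1.9  3.6]; 51 11 [-1.7  0.2  2.3]; 53 10 [-3.8  0.6  3.4]; 55 11 [-1.9  0.2  2. ]; 57 13 [-2.2 -0.   3.3]; 59 6 [-1.5 -0.1  1.6]; 61 15 [-2.3 -0.5  2.8]; 63 10 [-1.9  0.7  4. ]; 65 15 [-2.4  0.   3. ]; 67 9 [-2.9  0.3  1.9]; 69 12 [-2.4 -0.   1.5]; 71 15 [-3.2 -0.   4.7]; 73 7 [-4.1 -0.7  2.4]; 75 22 [-2.3  1.6 10.5]; 77 18 [-1.4  7.1 10.9]; 79 11 [ 7.1  8.8 10.6]; 81 14 [ 6.   8.8 13.2]; 83 4 [5.7 7.3 8.3]; 
rollers [(array([-64.7, -34.3,   6.3]), array([-53.6, -16.1,  17.1])), (array([-63.9,   7.8,   6.1]), array([-25.5,  35. ,  17.5]))]
```

```bash
cat > an2.py <<'E'
from h import *
W={n:cloud(load(n)) for n in("top0","scene0")}
for n,w in W.items():
    P=w.reshape(-1,3);P=P[np.isfinite(P[:,0])]
    for b in [(.55,.6,-.05,.1),(.38,.43,.02,.12)]:
        T=P[(P[:,0]>b[0])&(P[:,0]<b[1])&(P[:,1]>b[2])&(P[:,1]<b[3])&(P[:,2]<.01)]; print(n,"table z",np.median(T[:,2]).round(4),len(T))
    S=P[(P[:,0]>.42)&(P[:,0]<.60)&(P[:,1]>.12)&(P[:,1]<.36)&(P[:,2]>.01)]
    F=S[(abs(S[:,0]-.525)<.03)&(S[:,1]>.25)&(S[:,1]<.285)]
    c,nn,m=fit_plane(F,.0025); print(n,"floor",c.round(4),nn.round(4),np.degrees(np.arccos(nn[2])).round(2),m.sum(),len(F))
    xh=np.array([0,0,1])-nn[2]*nn;xh/=np.linalg.norm(xh);print("dir",np.degrees(np.arctan2(xh[1],xh[0])).round(2))
E
python3 an2.py
```

```text
top0 table z 0.0001 1110
top0 table z 0.0002 825
top0 floor [0.5263 0.2699 0.0939] [-0.0492 -0.4881  0.8714] 29.38 327 409
dir 84.24
scene0 table z -0.0035 879
scene0 table z -0.0022 897
scene0 floor [0.5274 0.2674 0.0926] [-0.0443 -0.4885  0.8714] 29.37 192 234
dir 84.82
```

```bash
cat > an3.py <<'E'
from h import *
from scipy.optimize import minimize
P=cloud(load("top0")).reshape(-1,3);P=P[np.isfinite(P[:,0])]
def loc(p,P,slope=np.radians(30)):
    x,y,z,yaw=p
    xh=np.array([np.cos(yaw)*np.cos(slope),np.sin(yaw)*np.cos(slope),np.sin(slope)])
    yh=np.array([-np.sin(yaw),np.cos(yaw),0]);n=np.cross(xh,yh)
    return (P-[x,y,z])@np.stack([xh,yh,n],1)*1000
def model(Q,half,w):
    h=np.full(len(Q),-30.)
    x,y=Q[:,0],abs(Q[:,1])
    h[(x<half+13)&(y<w)]=0
    h[(y<w)&(y>w-5)&(x<half+13)]=10
    h[(x>half+3.5)&(x<half+13)&(y<w)]=8
    return h
def cost(p,S,half,w):
    Q=loc(p,S);k=(Q[:,0]>-half+12)&(Q[:,0]<half+20)&(abs(Q[:,1])<w+8)
    Q=Q[k];r=np.minimum(abs(Q[:,2]-model(Q,half,w)),5)
    # points not on stand (below) ok
    r=np.where((Q[:,2]<-12)&(model(Q,half,w)<-20),0,r)
    return r.mean()
for name,p0,half,w in [("small",[.492,-.005,.0536,np.radians(-87.5)],35,53.5),("middle",[.458,-.237,.0663,np.radians(-94)],61.5,61.5)]:
    S=P[(abs(P[:,:2]-p0[:2])<.12).all(1)]
    best=None
    for dy in(-2,0,2):
      for dx in(-2,0,2):
        r=minimize(cost,np.array(p0)+[dx/1000,dy/1000,0,0],args=(S,half,w),method="Nelder-Mead",options=dict(initial_simplex=None,xatol=1e-5,fatol=1e-5,maxiter=800))
        if best is None or r.fun<best.fun:best=r
    print(name,best.x[:3].round(4),np.degrees(best.x[3]).round(2),best.fun)
# nested rectified
p=[.52,.25,.08,np.radians(84)]
Q=loc(p,P);k=(abs(Q[:,0])<125)&(abs(Q[:,1])<90)&(Q[:,2]>-15)&(Q[:,2]<80);Q=Q[k]
img=np.zeros((180,250),np.float32)
ij=np.c_[Q[:,1]+90,Q[:,0]+125].astype(int)
img[ij[:,0],ij[:,1]]=Q[:,2]+15
img=cv2.dilate(img,np.ones((3,3)))
cv2.imwrite("pics/nest.png",cv2.resize(cv2.applyColorMap(np.clip(img*3,0,255).astype(np.uint8),cv2.COLORMAP_JET),None,fx=3,fy=3,interpolation=cv2.INTER_NEAREST))
E
python3 an3.py
```

```text
small [ 0.4939 -0.003   0.053 ] -88.36 2.4506491762552383
middle [ 0.459  -0.2377  0.0666] -94.45 1.5660254588978877
```

View pics/nest.png

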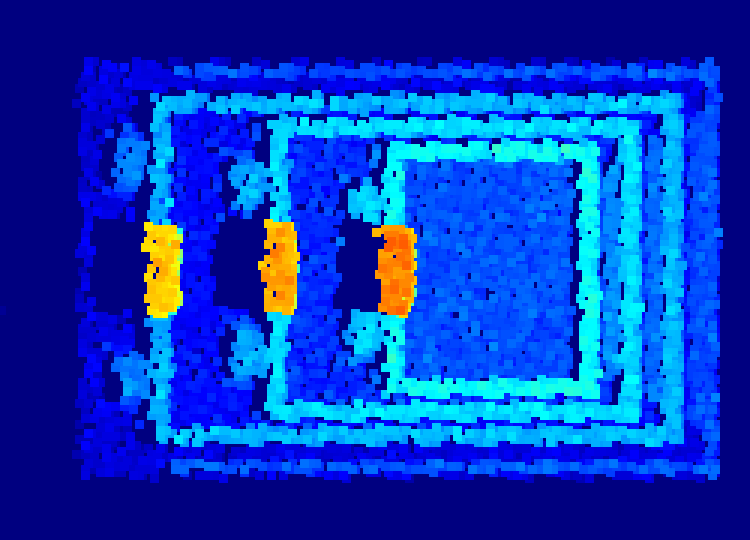

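```bash
cat >> an3.py <<'E'
E
cat > an4.py <<'E'
from h import *
exec(open("an3.py").read().split("for name,p0")[0].split("P=cloud")[0])
src=open("an3.py").read();exec(src[src.index("def loc"):src.index("def model")])
P=cloud(load("top0")).reshape(-1,3);P=P[np.isfinite(P[:,0])]
def nmodel(Q):
    x=Q[:,0];y=abs(Q[:,1]);h=np.full(len(Q),np.nan)
    h[(y<69.5)&(y>64.5)&(x>-60)&(x<88)]=10
    h[(y>69.5)&(x>-80)&(x<100)]=-30
    def tray(cx,z,hl,hw,t=4):
        h[(abs(x-cx)<hl)&(y<hw)]=z+18
        h[(abs(x-cx)<hl-t)&(y<hw-t)]=np.nan
    h[(y>58)&(y<64.5)&(abs(x)<85)]=0
    tray(0,0,88,58);tray(12.5,3,61.5,50);tray(25,6,35,42)
    h[(abs(x-25)<31)&(y<38)]=9
    for cx,z in((-85,50),(-46,53),(-7,56)):
        h[(abs(x-cx)<5)&(y<15)]=z
    return h
def ncost(p,S):
    Q=loc(p,S);m=nmodel(Q);k=np.isfinite(m)
    r=np.minimum(abs(Q[:,2]-m),6)
    r=np.where((m<-20)&(Q[:,2]<-12),0,r)
    return r[k].mean()
p0=[.52,.25,.08,np.radians(84)]
S=P[(abs(P[:,:2]-p0[:2])<.15).all(1)]
best=None
for dx in(-4,0,4):
  for dy in(-9,-5,0,4):
    for dz in(-3,0,3):
      r=minimize(ncost,np.array(p0)+[dx/1e3,dy/1e3,dz/1e3,0],args=(S,),method="Nelder-Mead",options=dict(xatol=1e-5,fatol=1e-5,maxiter=600,initial_simplex=np.array(p0)+[dx/1e3,dy/1e3,dz/1e3,0]+np.vstack([np.zeros(4),np.diag([.003,.003,.002,.02])])))
      if best is None or r.fun<best.fun:best=r
p=best.x;print("large",p[:3].round(4),np.degrees(p[3]).round(2),best.fun)
Q=loc(p,S)
for cx,z in((-85,50),(-46,53),(-7,56)):
    s=Q[(abs(Q[:,0]-cx)<12)&(abs(Q[:,1])<22)&(Q[:,2]>z-8)];print(cx,len(s),np.percentile(s,[3,50,97],axis=0).round(1).tolist())
s=Q[(abs(Q[:,0]-25)<26)&(abs(Q[:,1])<33)];print("floor",np.median(s[:,2]).round(2))
s=Q[(abs(Q[:,1])<69)&(Q[:,0]>60)&(Q[:,2]>-8)];print("rear end",s[:,0].max())
E
python3 an4.py
```

```text
large [0.5217 0.263  0.0792] 84.05 0.7502824113828322
-85 60 [[-86.4, -13.3, 43.8], [-81.4, 0.9, 48.8], [-77.3, 14.4, 52.3]]
-46 61 [[-47.0, -14.2, 46.2], [-42.0, -0.3, 51.9], [-38.1, 13.2, 55.8]]
-7 67 [[-8.5, -12.8, 49.3], [-3.0, 0.4, 54.8], [1.1, 14.0, 59.0]]
floor 9.29
rear end 156.8961560455673
```

```bash
cat >> an4.py <<'E'
xh=np.array([np.cos(p[3])*.866,np.sin(p[3])*.866,.5,0])
for d in range(-3,8):print(d,ncost(p+xh*d/1000,S).round(3),end=" ")
print()
for sgn in(1,-1): # wall-top profile along x at |y| 20..45, and tab
  for yr in((20,36),):
    s=Q[(abs(Q[:,1])>yr[0])&(abs(Q[:,1])<yr[1])]
for lo,hi in((-95,-80),(-56,-40),(-18,-2),(50,64),(66,78),(80,94)):
    zz={-95:18,-56:21,-18:24,50:24,66:21,80:18}[lo]
    s=Q[(abs(Q[:,1])<37)&(abs(Q[:,1])>33)&(Q[:,0]>lo)&(Q[:,0]<hi)&(abs(Q[:,2]-zz)<4)]
    print(lo,len(s),np.percentile(s[:,0],[3,97]).round(1),np.median(s[:,2]).round(1))
E
python3 an4.py
```

```text
large [0.5217 0.263  0.0792] 84.05 0.7502824113828322
-85 60 [[-86.4, -13.3, 43.8], [-81.4, 0.9, 48.8], [-77.3, 14.4, 52.3]]
-46 61 [[-47.0, -14.2, 46.2], [-42.0, -0.3, 51.9], [-38.1, 13.2, 55.8]]
-7 67 [[-8.5, -12.8, 49.3], [-3.0, 0.4, 54.8], [1.1, 14.0, 59.0]]
floor 9.29
rear end 156.8961560455673
-3 0.838 -2 0.796 -1 0.763 0 0.75 1 0.764 2 0.824 3 1.01 4 1.132 5 1.218 6 1.261 7 1.238 
-95 7 [-93.2 -82. ] 16.1
-56 9 [-53.5 -41.6] 19.1
-18 6 [-5.4 -3.1] 24.1
50 8 [58.7 62.9] 24.3
66 9 [69.5 76.3] 21.4
80 10 [85.8 90.4] 17.6
```

```bash
cat >> h.py <<'E'
import json
from scipy.spatial.transform import Slerp
FR=dict(large=(np.array([.522,.2658,.0808]),84.05),small=(np.array([.4925,-.0035,.0536]),-87.9),middle=(np.array([.4585,-.2375,.0666]),-94.3))
def frame(name):
    p,y=FR[name];y=np.radians(y);s=np.radians(30)
    xh=np.array([np.cos(y)*np.cos(s),np.sin(y)*np.cos(s),np.sin(s)]);yh=np.array([-np.sin(y),np.cos(y),0])
    return p,np.stack([xh,yh,np.cross(xh,yh)],1)
RT=np.array([[0,1,0],[1,0,0],[0,0,-1.]])
def state():
    from bench import arm
    s=arm.get_state();return s,np.array(s["ee_pos"]),R.from_quat(s["tool_rot"])
def rep():
    s,p,r=state();print("t %.2f"%s["t"],"p",p.round(4),"F",s["force"].round(1),"grip mm",round(s["grip_width"]*87,1),"q",s["qpos"].round(2));return s,p,r
def tool_in(name,p,r):
    o,B=frame(name);q=(p-o)@B*1000
    E=R.from_matrix((B@RT).T@r.as_matrix()).as_rotvec(degrees=True) # error in tool axes
    return q,E
def rows(p,r,targets,grip,maxmm=50,maxdeg=9.5,n=None):
    O=[];A=[]
    for k,(pt,rt) in enumerate(targets):
        d=np.linalg.norm(pt-p)*1000;a=np.degrees((r.inv()*rt).magnitude())
        m=n[k] if n else max(1,int(np.ceil(max(d/maxmm,a/maxdeg))))
        sl=Slerp([0,1],R.concatenate([r,rt]))
        p0=p;
        for i in range(1,m+1):
            pn=p0+(pt-p0)*i/m;rn=sl(i/m)
            O.append((r.inv().apply(pn-p)*100).round(2).tolist());A.append((r.inv()*rn).as_rotvec().round(3).tolist());p,r=pn,rn
    for i in range(0,len(O),12):
        print(json.dumps(dict(rot=A[i:i+12],offset=O[i:i+12],gripper=[grip]*len(O[i:i+12]))))
E
python3 - <<'E'
from h import *
W=cloud(load("top0")).reshape(-1,3);W=W[np.isfinite(W[:,0])]
k=(W[:,0]>.3)&(W[:,0]<.8)&(W[:,2]>.15);print("high pts y<.45:",W[k&(W[:,1]<.45)][::40].round(2).tolist()[:20], W[k][:,1].min())
s,p,r=rep()
o,B=frame("large");tgt=R.from_matrix(B@RT)
down=lambda yd:R.from_matrix(np.array([[-np.sin(np.radians(yd))*-1*-1,0,0],[0,0,0],[0,0,0]])) 
def dn(yd):
    a=np.radians(yd);y=np.array([np.cos(a),np.sin(a),0]);z=np.array([0,0,-1.]);return R.from_matrix(np.stack([np.cross(y,z),y,z],1))
print(r.as_matrix().round(3).tolist(),dn(-70.4).as_matrix().round(3).tolist())
tab=o+B@np.array([25-32,0,6+33])/1000
print("tab tcp",tab.round(4))
pre=tab+B[:,2]*.10
rows(p,r,[(np.array([.44,-.36,.30]),dn(-15)),(np.array([.56,-.05,.30]),dn(45)),(pre,tgt)],3.4)
E
```

```text
high pts y<.45: [[0.77, 0.32, 0.55], [0.75, 0.25, 0.59], [0.75, 0.2, 0.58], [0.77, 0.16, 0.55], [0.75, 0.28, 0.58], [0.75, 0.23, 0.58], [0.76, 0.19, 0.57], [0.79, 0.15, 0.52], [0.75, 0.25, 0.58], [0.75, 0.21, 0.58], [0.77, 0.17, 0.55], [0.75, 0.28, 0.57], [0.75, 0.23, 0.58], [0.76, 0.18, 0.56], [0.76, 0.31, 0.55], [0.74, 0.24, 0.58], [0.75, 0.2, 0.57], [0.78, 0.16, 0.53], [0.75, 0.26, 0.58], [0.75, 0.22, 0.57]] 0.1429005900625355
t 0.10 p [ 0.2177 -0.612   0.2327] F [-0.5  1.3  0. ] grip mm 87.1 q [ 1.13  0.33  0.04  1.47 -0.01  1.34 -0.06]
[[0.942, 0.335, -0.001], [0.335, -0.942, 0.001], [-0.0, -0.001, -1.0]] [[0.942, 0.335, 0.0], [0.335, -0.942, 0.0], [0.0, 0.0, -1.0]]
tab tcp [0.5194 0.2404 0.1111]
{"rot": [[-0.0, -0.0, -0.138], [-0.0, -0.0, -0.138], [-0.0, -0.0, -0.138], [-0.0, -0.0, -0.138], [-0.0, -0.0, -0.138], [-0.0, -0.0, -0.138], [-0.0, -0.0, -0.138], [0.0, 0.0, -0.15], [0.0, 0.0, -0.15], [0.0, 0.0, -0.15], [0.0, 0.0, -0.15], [0.0, 0.0, -0.15]], "offset": [[4.2, -2.33, -0.96], [4.48, -1.73, -0.96], [4.67, -1.09, -0.96], [4.78, -0.44, -0.96], [4.8, 0.22, -0.96], [4.72, 0.88, -0.96], [4.55, 1.52, -0.96], [4.72, 0.51, -0.0], [4.59, 1.21, -0.0], [4.36, 1.88, -0.0], [4.03, 2.51, -0.0], [3.61, 3.08, -0.0]], "gripper": [3.4, 3.4, 3.4, 3.4, 3.4, 3.4, 3.4, 3.4, 3.4, 3.4, 3.4, 3.4]}
{"rot": [[0.0, 0.0, -0.15], [0.0, 0.0, -0.15], [-0.084, 0.03, -0.111], [-0.084, 0.03, -0.111], [-0.084, 0.03, -0.111], [-0.084, 0.03, -0.111], [-0.084, 0.03, -0.111], [-0.084, 0.03, -0.111]], "offset": [[3.11, 3.58, -0.0], [2.55, 4.01, 0.0], [3.38, 2.3, 1.71], [3.05, 2.5, 2.0], [2.71, 2.64, 2.3], [2.34, 2.71, 2.6], [1.95, 2.72, 2.9], [1.56, 2.66, 3.17]], "gripper": [3.4, 3.4, 3.4, 3.4, 3.4, 3.4, 3.4, 3.4]}
```

```bash
python3 -m handwheel '{"rot": [[0,0,-0.14],[0,0,-0.14],[0,0,-0.14],[0,0,-0.14],[0,0,-0.14],[0,0,-0.14],[0,0,-0.14],[0,0,-0.15],[0,0,-0.15],[0,0,-0.15],[0,0,-0.15],[0,0,-0.15]], "offset": [[4.2,-2.3,-1],[4.5,-1.7,-1],[4.7,-1.1,-1],[4.8,-0.4,-1],[4.8,0.2,-1],[4.7,0.9,-1],[4.5,1.5,-1],[4.7,0.5,0],[4.6,1.2,0],[4.4,1.9,0],[4,2.5,0],[3.6,3.1,0]], "gripper": [2.6,2.6,2.6,2.6,2.6,2.6,2.6,2.6,2.6,2.6,2.6,2.6]}' 20
cat > go.py <<'E'
from h import *
import sys
s,p,r=rep()
o,B=frame("large");tgt=R.from_matrix(B@RT)
tab=o+B@np.array([25-32,0,6+33])/1000
h=float(sys.argv[1])
print("in large",*[a.round(1) for a in tool_in("large",p,r)])
rows(p,r,[(tab+B[:,2]*h,tgt)],2.6)
E
python3 go.py .1
```

```text
t: 1.6
ee_pos: [0.5159, -0.1191, 0.3004]
tool_rot: [0.489, 0.872, 0.001, -0.005]
force: [1.2, -1.2, 0.2]
grip_width: 0.3
t 1.60 p [ 0.5159 -0.1191  0.3004] F [ 1.2 -1.2  0.2] grip mm 26.1 q [ 0.62  0.1  -0.51  1.62  0.04  1.44  0.66]
in large [-222.3  -33.8  381.9] [ 27.8 -13.2  51.5]
{"rot": [[-0.069, 0.033, -0.128], [-0.069, 0.033, -0.128], [-0.069, 0.033, -0.128], [-0.069, 0.033, -0.128], [-0.069, 0.033, -0.128], [-0.069, 0.033, -0.128], [-0.069, 0.033, -0.128]], "offset": [[3.77, 2.29, 1.49], [3.4, 2.64, 1.78], [2.98, 2.92, 2.08], [2.52, 3.12, 2.38], [2.03, 3.23, 2.68], [1.52, 3.27, 2.96], [1.0, 3.21, 3.23]], "gripper": [2.6, 2.6, 2.6, 2.6, 2.6, 2.6, 2.6]}
```

```bash
python3 -m handwheel '{"rot": [[-0.07,0.033,-0.13],[-0.07,0.033,-0.13],[-0.07,0.033,-0.13],[-0.07,0.033,-0.13],[-0.07,0.033,-0.13],[-0.07,0.033,-0.13],[-0.07,0.033,-0.13],[0,0,0]], "offset": [[3.8,2.3,1.5],[3.4,2.6,1.8],[3,2.9,2.1],[2.5,3.1,2.4],[2,3.2,2.7],[1.5,3.3,3],[1,3.2,3.2],[0,0,0]], "gripper": [2.6,2.6,2.6,2.6,2.6,2.6,2.6,2.6]}' 20
python3 go.py .05
python3 - <<'E'
from h import *
from bench import get_image
for n in("scene","top"):
    d=get_image(n); np.savez(f"pics/{n}1.npz",**d)
    c=d["img"][130:330,120:420] if n=="scene" else d["img"][130:290,60:300]
    cv2.imwrite(f"pics/{n}1.png",cv2.resize(c,None,fx=2.6,fy=2.6,interpolation=cv2.INTER_CUBIC)[:,:,::-1])
E
```

```text
t: 2.6
ee_pos: [0.5053, 0.2052, 0.1943]
tool_rot: [0.025, 0.963, 0.268, 0.013]
force: [-0.1, -0.9, -0.2]
grip_width: 0.303
t 2.60 p [0.5053 0.2052 0.1943] F [-0.1 -0.9 -0.2] grip mm 26.3 q [ 0.54  0.14 -0.71  1.93 -0.51  1.03  1.61]
in large [  3.1  10.3 129.3] [-1.1  0.8 -2.8]
{"rot": [[0.019, -0.014, 0.048]], "offset": [[-1.04, -1.13, 3.99]], "gripper": [2.6]}
```

View images.

View pics/scene1.png

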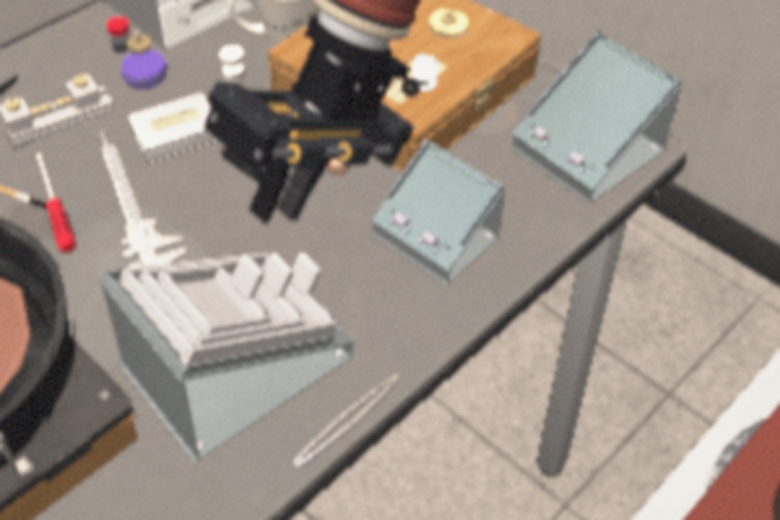

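View pics/top1.png

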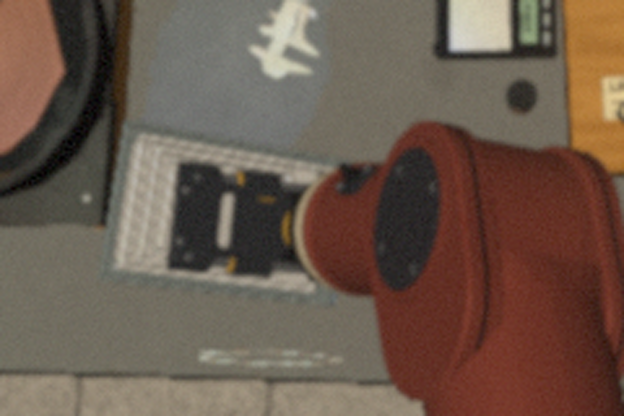

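```bash
cat >> h.py <<'E'
def proj(d,X):
    q=d["rotation"];M=R.from_quat(q).as_matrix() if np.size(q)==4 else q
    c=(np.atleast_2d(X)-d["position"])@M;K=d["intrinsics"]
    return np.c_[c[:,0]/c[:,2]*K[0,0]+K[0,2],c[:,1]/c[:,2]*K[1,1]+K[1,2]]
E
python3 - <<'E'
from h import *
d=load("scene1");s,p,r=state();M=r.as_matrix()
pts=[]
for sy in(-1,1):
  for y in(13,28):
    for x in(-9.5,9.5): pts.append(p+M@np.array([x,sy*y,11])/1000)
uv=proj(d,np.array(pts))
c=d["img"][185:225,200:260].copy();k=12
big=cv2.resize(c,None,fx=k,fy=k,interpolation=cv2.INTER_CUBIC)
for u,v in uv: cv2.circle(big,(int((u-200+.5)*k),int((v-185+.5)*k)),4,(255,0,0),-1)
cv2.imwrite("pics/tip1.png",big[:,:,::-1])
E
```

View pics/tip1.png

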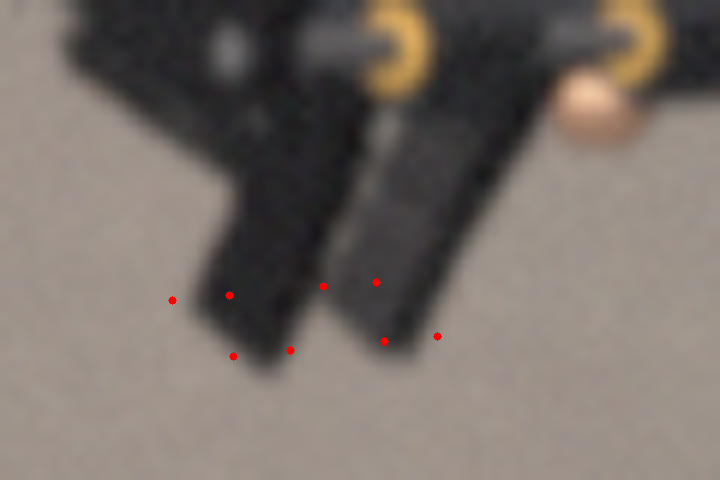

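```bash
python3 -m handwheel '{"rot": [[0.019,-0.014,0.048],[0,0,0],[0,0,0]], "offset": [[-1.04,-1.13,4],[0,0,0],[0,0,0]], "gripper": [2.6,2.6,2.6]}' 20
python3 go.py .0
```

```text
t: 3.08
ee_pos: [0.5217, 0.2096, 0.1577]
tool_rot: [0.055, 0.965, 0.256, 0.018]
force: [0.2, -0.0, -0.0]
grip_width: 0.298
t 3.08 p [0.5217 0.2096 0.1577] F [ 0.2 -0.  -0. ] grip mm 25.9 q [ 0.49  0.2  -0.71  1.94 -0.46  0.93  1.52]
in large [-10.   -5.5  94.6] [ 0.3 -0.6  0.4]
{"rot": [[-0.002, 0.006, -0.004], [-0.002, 0.006, -0.004]], "offset": [[0.31, 0.16, 2.77], [0.29, 0.16, 2.78]], "gripper": [2.6, 2.6]}
```

```bash
python3 -m handwheel '{"rot": [[0,0.01,-0.006],[0,0,0]], "offset": [[0.6,0.3,2],[0,0,0]], "gripper": [2.6,2.6]}' 20
python3 go.py .0
python3 - <<'E'
from h import *
from bench import get_image
d=get_image("scene");np.savez("pics/scene2.npz",**d)
s,p,r=state();M=r.as_matrix()
c=d["img"][195:275,165:265]
cv2.imwrite("pics/scene2.png",cv2.resize(c,None,fx=7,fy=7,interpolation=cv2.INTER_CUBIC)[:,:,::-1])
E
```

```text
t: 3.32
ee_pos: [0.5178, 0.2225, 0.1425]
tool_rot: [0.051, 0.965, 0.256, 0.015]
force: [0.0, -0.3, -0.5]
grip_width: 0.299
t 3.33 p [0.5178 0.2225 0.1425] F [ 0.  -0.3 -0.5] grip mm 26.0 q [ 0.47  0.22 -0.71  1.96 -0.45  0.89  1.51]
in large [-6.8 -0.3 75.2] [ 0.3 -0.2  0.1]
{"rot": [[-0.005, 0.003, -0.001]], "offset": [[0.05, -0.0, 3.62]], "gripper": [2.6]}
```

View pics/scene2.png

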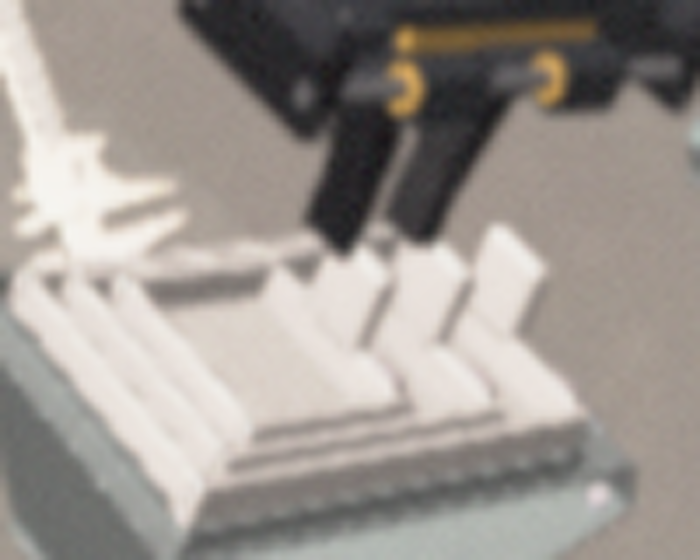

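```bash
python3 - <<'E'
from h import *
d=load("scene2");s,p,r=state();M=r.as_matrix()
o,B=frame("large")
k=8;u0,v0=190,205
c=d["img"][v0:v0+65,u0:u0+90]
big=cv2.resize(c,None,fx=k,fy=k,interpolation=cv2.INTER_CUBIC)
def dr(X,col):
    uv=((proj(d,X)-[u0,v0]+.5)*k).astype(int)
    cv2.polylines(big,[uv],True,col,1)
for cx,z in((-85,50),(-46,53),(-7,56)):
    dr(o+np.array([[cx-5,-15,z],[cx+5,-15,z],[cx+5,15,z],[cx-5,15,z]])/1000@B.T,(255,0,0))
for sy in(-1,1):
    dr(p+np.array([[-9.5,13*sy,11],[9.5,13*sy,11],[9.5,22*sy,11],[-9.5,22*sy,11]])/1000@M.T,(0,0,255))
cv2.imwrite("pics/s2o.png",big[:,:,::-1])
E
```

```text
(no output)
```

View pics/s2o.png

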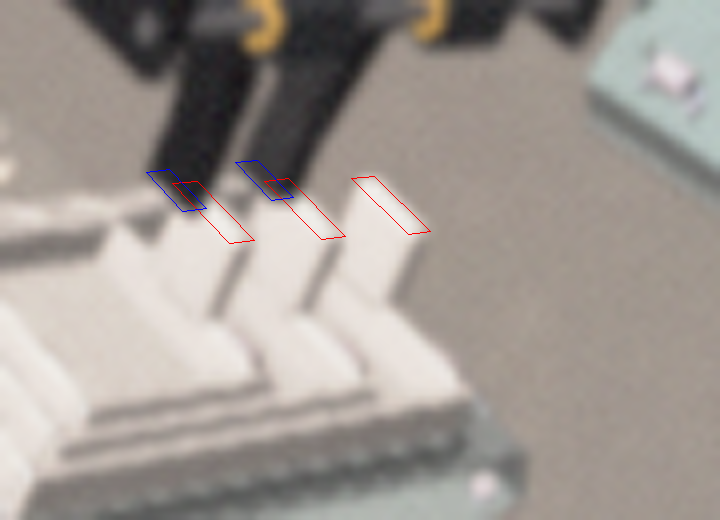

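The overlay matches: the tab tops lie on my model outline and the jaws straddle the small tab near (213,212). Descending now.

```bash
python3 -m handwheel '{"rot": [[-0.005,0.003,0],[0,0,0]], "offset": [[0.05,0,1.6],[0,0,0]], "gripper": [2.6,2.6]}' 5
python3 go.py .0
```

```text
t: 3.62
ee_pos: [0.5194, 0.2303, 0.1287]
tool_rot: [0.051, 0.965, 0.259, 0.015]
force: [-0.3, -0.5, -0.8]
grip_width: 0.292
t 3.62 p [0.5194 0.2303 0.1287] F [-0.3 -0.5 -0.8] grip mm 25.4 q [ 0.46  0.25 -0.72  1.96 -0.44  0.85  1.51]
in large [-6.9 -1.1 59.3] [-0.  -0.1  0.1]
{"rot": [[0.0, 0.003, -0.001]], "offset": [[0.11, -0.01, 2.03]], "gripper": [2.6]}
```

```bash
python3 -m handwheel '{"rot": [[0,0.003,0],[0,0,0],[0,0,0],[0,0,0]], "offset": [[0.1,0,2],[0,0,0],[0,0,0],[0,0,0]], "gripper": [2.6,2.6,1.4,1.4]}' 5
python3 go.py .0
```

```text
t: 4.12
ee_pos: [0.5204, 0.24, 0.1121]
tool_rot: [0.051, 0.964, 0.259, 0.014]
force: [-0.6, -0.8, -0.6]
grip_width: 0.19
t 4.12 p [0.5204 0.24   0.1121] F [-0.6 -0.8 -0.6] grip mm 16.5 q [ 0.43  0.28 -0.72  1.97 -0.43  0.81  1.49]
in large [-6.8 -1.1 40. ] [-0.  -0.   0.1]
{"rot": [[0.001, 0.001, -0.001]], "offset": [[0.11, -0.02, 0.1]], "gripper": [2.6]}
```

```bash
python3 -m handwheel '{"rot": [[0,0,0],[0,0,0],[0,0,0],[0,0,0]], "offset": [[0,0,0],[0,0,0],[0,0,0],[0,0,0]], "gripper": [1.2,1.1,0.8,0.8]}' 5
python3 go.py .0
```

```text
t: 4.62
ee_pos: [0.5204, 0.2381, 0.1119]
tool_rot: [0.052, 0.965, 0.258, 0.014]
force: [0.5, 0.4, -2.4]
grip_width: 0.118
t 4.62 p [0.5204 0.2381 0.1119] F [ 0.5  0.4 -2.4] grip mm 10.2 q [ 0.43  0.28 -0.72  1.97 -0.43  0.81  1.49]
in large [-8.5 -1.3 40.8] [ 0.1 -0.1  0.1]
{"rot": [[-0.001, 0.001, -0.003]], "offset": [[0.13, 0.15, 0.18]], "gripper": [2.6]}
```

```bash
python3 -m handwheel '{"rot": [[0,0,0],[0,0,0],[0.04,0,0],[0.04,0,0]], "offset": [[0,0,0],[0,0,0],[0,0.14,-0.3],[0,0.14,-0.3]], "gripper": [0.8,0.8,0.8,0.8]}' 45
cat > st.py <<'E'
from h import *
import sys
FR["large"]=(FR["large"][0]+frame("large")[1][:,0]*-.0015,84.05)
s,p,r=rep();o,B=frame("large")
q,E=tool_in("large",p,r)
print("in large",q.round(1),"rot err deg",E.round(1))
E
python3 st.py
```

```text
t: 5.12
ee_pos: [0.5199, 0.2375, 0.1178]
tool_rot: [0.053, 0.974, 0.219, 0.011]
force: [-0.2, -0.6, -1.3]
grip_width: 0.113
t 5.12 p [0.5199 0.2375 0.1178] F [-0.2 -0.6 -1.3] grip mm 9.9 q [ 0.36  0.26 -0.69  1.94 -0.32  0.85  1.37]
in large [-4.5 -0.8 46.2] rot err deg [ 4.7 -0.   0.3]
```

```bash
python3 -m handwheel '{"rot": [[0.04,0,0],[0.04,0,0],[0.04,0,0],[0.03,0,0],[0,0,0]], "offset": [[0,0.14,-0.3],[0,0.14,-0.3],[0,0.14,-0.3],[0,0.1,-0.23],[0,0,0]], "gripper": [0.8,0.8,0.8,0.8,0.8]}' 45
python3 st.py
python3 - <<'E'
from h import *
from bench import get_image
d=get_image("scene");np.savez("pics/scene3.npz",**d)
c=d["img"][195:275,165:265]
cv2.imwrite("pics/scene3.png",cv2.resize(c,None,fx=7,fy=7,interpolation=cv2.INTER_CUBIC)[:,:,::-1])
E
```

```text
t: 5.75
ee_pos: [0.5198, 0.238, 0.1308]
tool_rot: [0.053, 0.988, 0.142, 0.007]
force: [0.2, -2.0, -3.0]
grip_width: 0.112
t 5.75 p [0.5198 0.238  0.1308] F [ 0.2 -2.  -3. ] grip mm 9.8 q [ 0.23  0.25 -0.65  1.88 -0.13  0.94  1.14]
in large [ 2.4 -0.7 57.3] rot err deg [13.7  0.   0.2]
```

View pics/scene3.png

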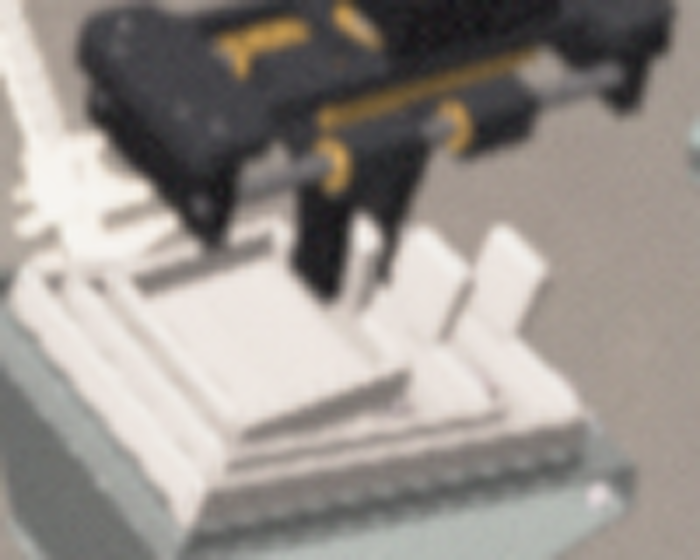

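```bash
python3 -m handwheel '{"rot": [[0.009,0,0],[0,0,0],[0,0,0],[0,0,0],[0,0,0]], "offset": [[0,0.03,-0.08],[0,-0.4,0.1],[0,-0.4,0.1],[0,-0.4,0.1],[0,0,0]], "gripper": [0.8,0.8,0.8,0.8,0.8]}' 45
python3 st.py
python3 - <<'E'
from h import *
from bench import get_image
d=get_image("scene");np.savez("pics/scene4.npz",**d)
c=d["img"][195:275,165:265]
cv2.imwrite("pics/scene4.png",cv2.resize(c,None,fx=7,fy=7,interpolation=cv2.INTER_CUBIC)[:,:,::-1])
E
```

```text
t: 6.42
ee_pos: [0.5185, 0.2273, 0.125]
tool_rot: [0.054, 0.989, 0.139, 0.006]
force: [0.7, 0.6, -0.3]
grip_width: 0.11
t 6.42 p [0.5185 0.2273 0.125 ] F [ 0.7  0.6 -0.3] grip mm 9.6 q [ 0.24  0.24 -0.64  1.89 -0.13  0.93  1.15]
in large [-9.8 -0.5 57.6] rot err deg [14.   0.1  0.3]
```

View pics/scene4.png

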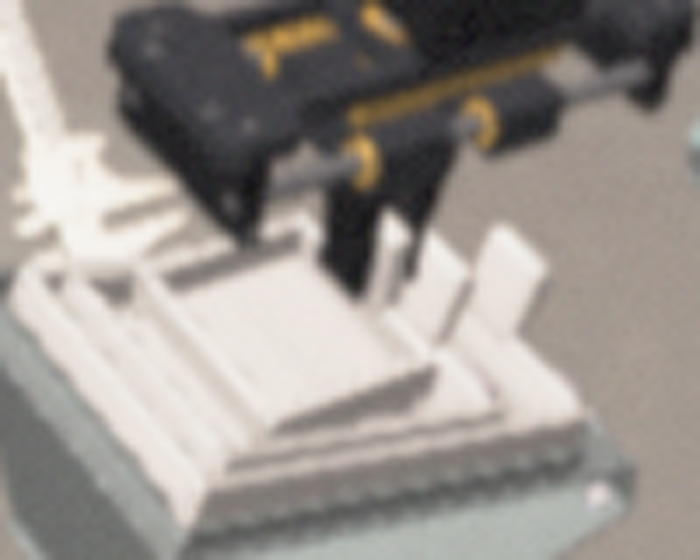

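```bash
cat >> h.py <<'E'
b=np.array([0,-.0013,-.0007])
for k in FR: FR[k]=(FR[k][0]+b,FR[k][1])
PIV=dict(small=43,middle=69.5)
def tpose(stand,tray,dx,dz,th,g,dy=0):
    """tool pose for tray tilted th deg (front up) with tongue end at (PIV+dx,dy,dz) in stand frame; g=TCP in tray frame mm"""
    o,B=frame(stand);Ry=R.from_euler('y',th,degrees=True).as_matrix()
    piv=np.array([PIV[tray]+dx,dy,dz]);q=piv+Ry@(np.array(g)-[PIV[tray],0,0])
    return o+B@q/1000,R.from_matrix(B@Ry@RT)
def inv(stand,tray,p,r,g):
    """tongue end offset & tilt from tool pose"""
    o,B=frame(stand);Rt=B.T@r.as_matrix()@RT.T
    q=(p-o)@B*1000; piv=q-Rt@(np.array(g)-[PIV[tray],0,0])
    return (piv-[PIV[tray],0,0]).round(2),R.from_matrix(Rt).as_euler('yxz',degrees=True).round(2)
def dn(yd):
    a=np.radians(yd);y=np.array([np.cos(a),np.sin(a),0]);z=np.array([0,0,-1.]);return R.from_matrix(np.stack([np.cross(y,z),y,z],1))
GS=[-32,0,34.5]
E
cat > g2.py <<'E'
from h import *
s,p,r=rep()
pre,rt=tpose("small","small",-14,45,13.5,GS,)
print("pre",pre.round(4))
o,B=frame("large")
up=p+B[:,2]*.06
A=lambda *a:np.array(a)
rows(p,r,[(up,r),(A(.53,.16,.25),dn(50)),(A(.54,.08,.26),dn(0)),(A(.53,.05,.24),dn(-45)),(pre,rt)],.8,maxmm=45)
E
python3 g2.py
```

```text
t 6.47 p [0.5186 0.2276 0.1252] F [-0.   0.1 -1.9] grip mm 9.6 q [ 0.24  0.24 -0.64  1.89 -0.13  0.93  1.15]
pre [0.4896 0.0742 0.1181]
{"rot": [[0.0, 0.0, 0.0], [0.0, 0.0, 0.0], [0.068, -0.021, 0.146], [0.068, -0.021, 0.146], [0.068, -0.021, 0.146], [0.068, -0.021, 0.146], [0.0, -0.0, 0.145], [0.0, -0.0, 0.145], [0.0, -0.0, 0.145], [0.0, -0.0, 0.145], [0.0, -0.0, 0.145], [0.0, -0.0, 0.145]], "offset": [[0.0, -0.72, -2.91], [0.0, -0.72, -2.91], [-0.46, -0.36, -2.0], [-0.56, -0.42, -1.96], [-0.66, -0.46, -1.92], [-0.77, -0.49, -1.87], [-0.98, -0.91, -0.17], [-1.11, -0.76, -0.17], [-1.21, -0.59, -0.17], [-1.28, -0.41, -0.17], [-1.33, -0.22, -0.17], [-1.34, -0.03, -0.17]], "gripper": [0.8, 0.8, 0.8, 0.8, 0.8, 0.8, 0.8, 0.8, 0.8, 0.8, 0.8, 0.8]}
{"rot": [[-0.0, -0.0, 0.157], [-0.0, -0.0, 0.157], [-0.0, -0.0, 0.157], [-0.0, -0.0, 0.157], [-0.0, -0.0, 0.157], [-0.055, -0.022, 0.149], [-0.055, -0.022, 0.149], [-0.055, -0.022, 0.149], [-0.055, -0.022, 0.149], [-0.055, -0.022, 0.149]], "offset": [[-0.6, -0.2, 0.4], [-0.62, -0.1, 0.4], [-0.63, -0.0, 0.4], [-0.63, 0.09, 0.4], [-0.6, 0.19, 0.4], [-0.23, -0.91, 2.44], [-0.32, -1.01, 2.39], [-0.42, -1.08, 2.34], [-0.54, -1.14, 2.29], [-0.66, -1.17, 2.24]], "gripper": [0.8, 0.8, 0.8, 0.8, 0.8, 0.8, 0.8, 0.8, 0.8, 0.8]}
```

```bash
python3 -m handwheel '{"rot": [[0,0,0],[0,0,0],[0.068,-0.021,0.146],[0.068,-0.021,0.146],[0.068,-0.021,0.146],[0.068,-0.021,0.146],[0,0,0.145],[0,0,0.145],[0,0,0.145],[0,0,0.145],[0,0,0.145],[0,0,0.145]], "offset": [[0,-0.7,-2.9],[0,-0.7,-2.9],[-0.5,-0.4,-2],[-0.6,-0.4,-2],[-0.7,-0.5,-1.9],[-0.8,-0.5,-1.9],[-1,-0.9,-0.2],[-1.1,-0.8,-0.2],[-1.2,-0.6,-0.2],[-1.3,-0.4,-0.2],[-1.3,-0.2,-0.2],[-1.3,0,-0.2]], "gripper": [0.8,0.8,0.8,0.8,0.8,0.8,0.8,0.8,0.8,0.8,0.8,0.8]}' 45
cat > g3.py <<'E'
from h import *
s,p,r=rep()
print("yaw",np.degrees(np.arctan2(r.as_matrix()[1,1],r.as_matrix()[0,1])))
pre,rt=tpose("small","small",-14,45,13.5,GS,)
A=lambda *a:np.array(a)
rows(p,r,[(A(.53,.06,.24),dn(-45)),(pre,rt)],.8,maxmm=45)
E
python3 g3.py
```

```text
t: 7.98
ee_pos: [0.5396, 0.0794, 0.2684]
tool_rot: [0.72, 0.694, -0.003, 0.001]
force: [-0.3, 0.5, -1.4]
grip_width: 0.113
t 7.97 p [0.5396 0.0794 0.2684] F [-0.3  0.5 -1.4] grip mm 9.8 q [ 0.18  0.14 -0.45  1.65  0.06  1.38 -0.32]
yaw -2.176704518381458
{"rot": [[0.0, 0.001, 0.149], [0.0, 0.001, 0.149], [0.0, 0.001, 0.149], [0.0, 0.001, 0.149], [0.0, 0.001, 0.149], [-0.055, -0.022, 0.149], [-0.055, -0.022, 0.149], [-0.055, -0.022, 0.149], [-0.055, -0.022, 0.149], [-0.055, -0.022, 0.149]], "offset": [[-0.39, -0.18, 0.57], [-0.41, -0.12, 0.57], [-0.43, -0.05, 0.57], [-0.43, 0.01, 0.57], [-0.43, 0.08, 0.57], [-0.37, -0.77, 2.44], [-0.44, -0.85, 2.4], [-0.52, -0.91, 2.36], [-0.6, -0.95, 2.32], [-0.7, -0.98, 2.29]], "gripper": [0.8, 0.8, 0.8, 0.8, 0.8, 0.8, 0.8, 0.8, 0.8, 0.8]}
```

```bash
python3 -m handwheel '{"rot": [[0,0,0.149],[0,0,0.149],[0,0,0.149],[0,0,0.149],[0,0,0.149],[-0.055,-0.022,0.149],[-0.055,-0.022,0.149],[-0.055,-0.022,0.149],[-0.055,-0.022,0.149],[-0.055,-0.022,0.149],[0,0,0]], "offset": [[-0.4,-0.2,0.6],[-0.4,-0.1,0.6],[-0.4,0,0.6],[-0.4,0,0.6],[-0.4,0.1,0.6],[-0.4,-0.8,2.4],[-0.4,-0.9,2.4],[-0.5,-0.9,2.4],[-0.6,-0.9,2.3],[-0.7,-1,2.2],[0,0,0]], "gripper": [0.8,0.8,0.8,0.8,0.8,0.8,0.8,0.8,0.8,0.8,0.8]}' 45
cat > g4.py <<'E'
from h import *
import sys
dx,dz,th=map(float,sys.argv[1:4])
s,p,r=rep()
print("piv off",*inv("small","small",p,r,GS))
pt,rt=tpose("small","small",dx,dz,th,GS)
rows(p,r,[(pt,rt)],.8,maxmm=20)
E
python3 g4.py -13 15 13.5
python3 - <<'E'
from h import *
from bench import get_image
o,B=frame("small")
for n,(v0,v1,u0,u1) in(("scene",(150,250,240,350)),("top",(180,270,220,320))):
    d=get_image(n);np.savez(f"pics/{n}5.npz",**d)
    cv2.imwrite(f"pics/{n}5.png",cv2.resize(d["img"][v0:v1,u0:u1],None,fx=6,fy=6,interpolation=cv2.INTER_CUBIC)[:,:,::-1])
E
```

```text
t: 9.35
ee_pos: [0.4911, 0.0773, 0.1149]
tool_rot: [0.989, -0.007, 0.002, 0.149]
force: [0.9, 0.3, -0.8]
grip_width: 0.11
t 9.35 p [0.4911 0.0773 0.1149] F [ 0.9  0.3 -0.8] grip mm 9.6 q [-0.08  0.22 -0.4   1.91  0.38  1.19 -2.24]
piv off [-17.79  -2.43  44.45] [12.88 -1.14 -2.64]
{"rot": [[0.005, 0.004, -0.025], [0.005, 0.004, -0.025]], "offset": [[-0.04, 0.58, 1.34], [-0.06, 0.58, 1.34]], "gripper": [0.8, 0.8]}
```

View pics/scene5.png

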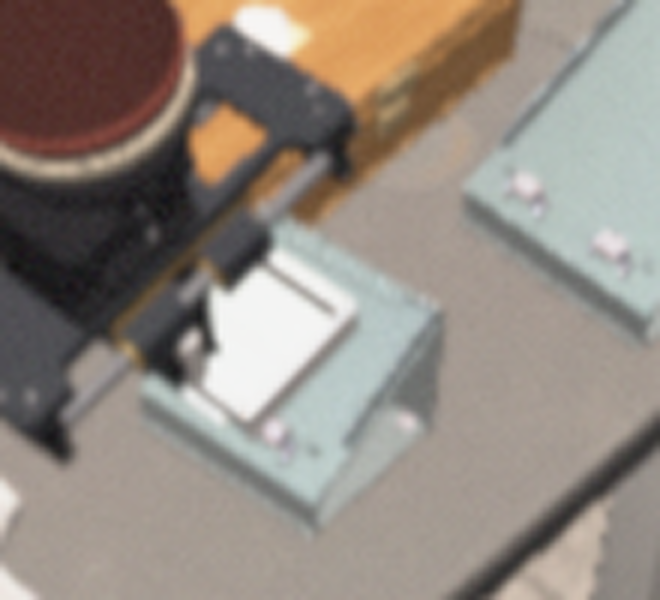

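View pics/top5.png

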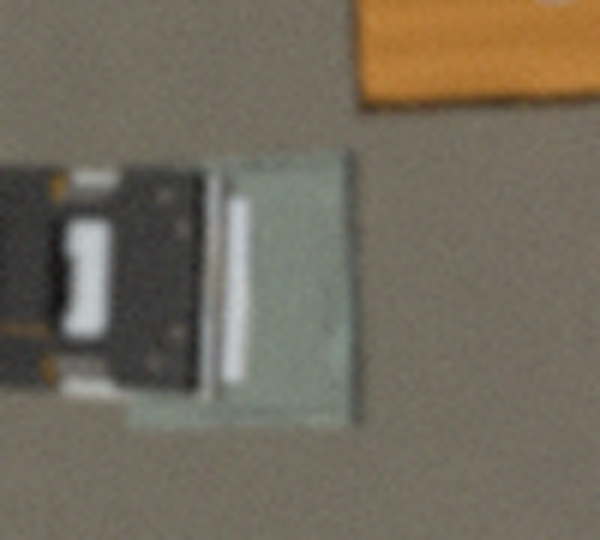

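```bash
python3 -m handwheel '{"rot": [[0.005,0.004,-0.025],[0.005,0.004,-0.022],[0,0,0]], "offset": [[0,0.58,1.34],[-0.1,0.58,1.3],[0,0,0]], "gripper": [0.8,0.8,0.8]}' 45
python3 g4.py -12 4 13.5
```

```text
t: 9.82
ee_pos: [0.495, 0.0555, 0.0982]
tool_rot: [0.99, 0.02, 0.007, 0.141]
force: [0.7, -0.3, -1.3]
grip_width: 0.113
t 9.82 p [0.495  0.0555 0.0982] F [ 0.7 -0.3 -1.3] grip mm 9.9 q [-0.04  0.22 -0.39  1.95  0.39  1.12 -2.15]
piv off [-7.82  5.18 18.04] [1.375e+01 4.900e-01 1.000e-02]
{"rot": [[-0.004, -0.008, 0.002]], "offset": [[-0.49, -0.09, 1.49]], "gripper": [0.8]}
```

```bash
python3 -m handwheel '{"rot": [[-0.004,-0.008,0.002],[0,0,0],[0,0,0]], "offset": [[-0.5,-0.15,1.3],[0,0,0],[0,0,0]], "gripper": [0.8,0.8,0.8]}' 45
python3 g4.py -12 1.5 13.5
```

```text
t: 10.2
ee_pos: [0.4906, 0.0534, 0.0855]
tool_rot: [0.99, 0.018, 0.003, 0.143]
force: [-0.1, 1.2, -0.8]
grip_width: 0.112
t 10.20 p [0.4906 0.0534 0.0855] F [-0.1  1.2 -0.8] grip mm 9.8 q [-0.05  0.23 -0.39  1.97  0.4   1.11 -2.17]
piv off [-12.32   0.28   6.2 ] [13.56  0.07 -0.02]
{"rot": [[-0.001, -0.001, -0.0]], "offset": [[-0.02, 0.14, 0.46]], "gripper": [0.8]}
```

```bash
python3 -m handwheel '{"rot": [[0,0,0],[0,0,0]], "offset": [[0,0.08,0.3],[0,0,0]], "gripper": [0.8,0.8]}' 45
python3 g4.py -12 1.0 13.5
python3 -m handwheel '{"rot": [[0,0,0],[0,0,0]], "offset": [[0,0.04,0.15],[0,0,0]], "gripper": [0.8,0.8]}' 45 >/dev/null
python3 g4.py -12 1.0 13.5
```

```text
t: 10.45
ee_pos: [0.4908, 0.0521, 0.0828]
tool_rot: [0.99, 0.018, 0.003, 0.143]
force: [0.2, -0.1, -1.0]
grip_width: 0.112
t 10.45 p [0.4908 0.0521 0.0828] F [ 0.2 -0.1 -1. ] grip mm 9.7 q [-0.05  0.24 -0.39  1.97  0.4   1.1  -2.17]
piv off [-12.53   0.5    3.21] [13.57  0.1   0.  ]
{"rot": [[-0.001, -0.002, 0.0]], "offset": [[-0.04, 0.1, 0.21]], "gripper": [0.8]}
t 10.70 p [0.491  0.0514 0.0815] F [-0.1 -0.5 -1.6] grip mm 9.8 q [-0.04  0.24 -0.39  1.97  0.4   1.1  -2.17]
piv off [-12.57   0.66   1.73] [1.357e+01 1.200e-01 1.000e-02]
{"rot": [[-0.001, -0.002, 0.001]], "offset": [[-0.05, 0.07, 0.07]], "gripper": [0.8]}
```

```bash
python3 -m handwheel '{"rot": [[0,0,0],[0,0,0]], "offset": [[0,0.03,0.12],[0,0,0]], "gripper": [0.8,0.8]}' 45 >/dev/null
python3 g4.py 0 0.8 13.5
python3 -m handwheel '{"rot": [[0,0,0],[0,0,0]], "offset": [[0,0.03,0.12],[0,0,0]], "gripper": [0.8,0.8]}' 45 >/dev/null
python3 g4.py 0 0.8 13.5
```

```text
t 10.95 p [0.4911 0.0507 0.0804] F [-0.7 -0.7 -0.1] grip mm 9.6 q [-0.04  0.24 -0.38  1.97  0.4   1.09 -2.17]
piv off [-12.53   0.71   0.47] [13.57  0.12  0.  ]
{"rot": [[-0.001, -0.002, 0.001]], "offset": [[-0.06, 1.21, -0.32]], "gripper": [0.8]}
t 11.20 p [0.4911 0.0501 0.0793] F [ 0.1  0.5 -1.1] grip mm 10.0 q [-0.04  0.24 -0.38  1.97  0.4   1.09 -2.17]
piv off [-12.55   0.72  -0.82] [13.58  0.12  0.  ]
{"rot": [[-0.001, -0.002, 0.001]], "offset": [[-0.06, 1.18, -0.44]], "gripper": [0.8]}
```

```bash
python3 -m handwheel '{"rot": [[0,0,0],[0,0,0]], "offset": [[0,0.02,0.1],[0,0,0]], "gripper": [0.8,0.8]}' 45 >/dev/null
python3 g4.py 0 0.8 13.5|head -2
python3 -m handwheel '{"rot": [[0,0,0],[0,0,0]], "offset": [[0,0.02,0.1],[0,0,0]], "gripper": [0.8,0.8]}' 45 >/dev/null
python3 g4.py 0 0.8 13.5|head -2
python3 - <<'E'
from h import *
from bench import get_image
d=get_image("scene");np.savez(f"pics/scene6.npz",**d)
cv2.imwrite(f"pics/scene6.png",cv2.resize(d["img"][170:245,250:340],None,fx=8,fy=8,interpolation=cv2.INTER_CUBIC)[:,:,::-1])
E
```

```text
t 11.45 p [0.4912 0.0497 0.0784] F [-0.9 -0.1  0.3] grip mm 9.6 q [-0.04  0.24 -0.38  1.97  0.4   1.09 -2.17]
piv off [-12.62   0.83  -1.8 ] [13.58  0.14  0.  ]
t 11.70 p [0.4913 0.0497 0.0779] F [-1.4  0.2  1.6] grip mm 9.6 q [-0.04  0.24 -0.38  1.98  0.4   1.09 -2.17]
piv off [-12.91   1.01  -2.21] [1.359e+01 1.700e-01 1.000e-02]
```

View pics/scene6.png

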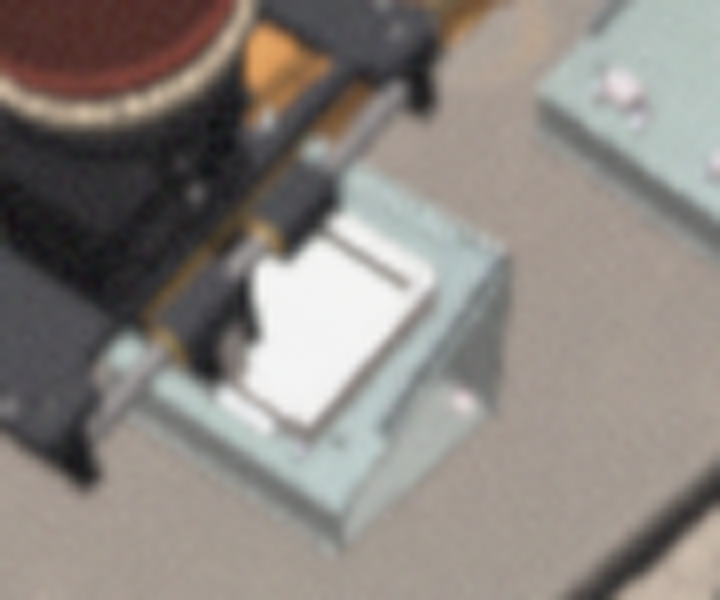

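```bash
python3 -m handwheel '{"rot": [[0,0,0],[0,0,0],[0,0,0],[0,0,0],[0,0,0]], "offset": [[-0.1,-0.02,-0.08],[0,0.3,-0.07],[0,0.3,-0.07],[0,0.25,-0.06],[0,0,0]], "gripper": [0.8,0.8,0.8,0.8,0.8]}' 45 >/dev/null
python3 g4.py 0 -1.2 13.5
```

```text
t 12.38 p [0.4906 0.0416 0.083 ] F [0.3 0.  0.4] grip mm 9.5 q [-0.03  0.23 -0.38  1.98  0.4   1.09 -2.15]
piv off [-3.37 -0.07 -1.9 ] [ 1.36e+01  1.60e-01 -1.00e-02]
{"rot": [[-0.002, -0.003, 0.0]], "offset": [[0.02, 0.3, -0.13]], "gripper": [0.8]}
```

```bash
python3 -m handwheel '{"rot": [[0,0,0],[0,0,0],[0,0,0]], "offset": [[0,0.2,-0.09],[0,0.1,-0.03],[0,0,0]], "gripper": [0.8,0.8,0.8]}' 45 >/dev/null
python3 g4.py 0 -1.2 13.5
python3 -m handwheel '{"rot": [[0,0,0],[0,0,0]], "offset": [[0,0.12,-0.03],[0,0,0]], "gripper": [0.8,0.8]}' 45 >/dev/null
python3 g4.py 1 -1.2 13.5
```

```text
t 12.75 p [0.4905 0.0385 0.085 ] F [-0.8 -0.  -1.1] grip mm 9.7 q [-0.03  0.22 -0.38  1.98  0.4   1.09 -2.14]
piv off [ 0.33 -0.32 -1.73] [13.58  0.12 -0.02]
{"rot": [[-0.001, -0.002, 0.0]], "offset": [[0.04, -0.05, -0.03]], "gripper": [0.8]}
t 13.00 p [0.4905 0.0374 0.0856] F [ 0.1  1.  -0.8] grip mm 9.6 q [-0.02  0.22 -0.38  1.98  0.4   1.09 -2.14]
piv off [ 1.59 -0.36 -1.75] [ 1.358e+01  1.200e-01 -1.000e-02]
{"rot": [[-0.001, -0.002, 0.0]], "offset": [[0.05, -0.07, -0.03]], "gripper": [0.8]}
```

```bash
for i in 1 2; do python3 -m handwheel '{"rot": [[0,0,0],[0,0,0]], "offset": [[0,0.1,-0.025],[0,0,0]], "gripper": [0.8,0.8]}' 45 >/dev/null
python3 g4.py 1 -1.2 13.5|head -2;done
```

```text
t 13.25 p [0.4904 0.0372 0.0859] F [ 0.3 -0.  -1.7] grip mm 9.8 q [-0.02  0.22 -0.38  1.98  0.39  1.09 -2.14]
piv off [ 1.87 -0.43 -1.61] [13.63  0.13  0.03]
t 13.50 p [0.4903 0.037  0.0862] F [ 0.3  1.5 -3.1] grip mm 9.6 q [-0.02  0.22 -0.38  1.98  0.39  1.09 -2.13]
piv off [ 2.09 -0.5  -1.53] [13.69  0.14  0.07]
```

```bash
python3 -m handwheel '{"rot": [[-0.03,0,0],[-0.03,0,0],[0,0,0]], "offset": [[0,-0.15,0.23],[0,-0.11,0.23],[0,0,0]], "gripper": [0.8,0.8,0.8]}' 45 >/dev/null
python3 g4.py 0.5 -1.8 6|head -2

```

```text
t 13.88 p [0.4903 0.0376 0.0811] F [-0.2  0.7 -1.3] grip mm 9.7 q [-0.07  0.25 -0.38  1.98  0.46  1.12 -2.21]
piv off [ 2.05 -0.45 -1.54] [10.14  0.14  0.03]
```

```bash
python3 -m handwheel '{"rot": [[-0.03,0,0],[-0.03,0,0],[0,0,0]], "offset": [[0,-0.15,0.24],[0,-0.14,0.24],[0,0,0]], "gripper": [0.8,0.8,0.8]}' 45 >/dev/null
python3 g4.py 0.5 -1.8 6|head -2
python3 -m handwheel '{"rot": [[-0.03,0,0],[-0.02,0,0],[0,0,0]], "offset": [[0,-0.12,0.24],[0,-0.08,0.16],[0,0,0]], "gripper": [0.8,0.8,0.8]}' 45 >/dev/null
python3 g4.py 0.5 -1.8 6|head -2

```

```text
t 14.25 p [0.4907 0.0378 0.0763] F [-1.1  1.9  0.5] grip mm 9.7 q [-0.11  0.28 -0.38  1.97  0.52  1.15 -2.29]
piv off [ 2.4 -0.2 -1.1] [ 6.43  0.15 -0.06]
t 14.62 p [0.4907 0.0376 0.0716] F [-0.9  1.   0.3] grip mm 9.5 q [-0.15  0.31 -0.37  1.97  0.57  1.18 -2.35]
piv off [ 2.48 -0.28 -1.36] [ 3.33  0.13 -0.06]
```

```bash
python3 -m handwheel '{"rot": [[-0.03,0,0],[-0.02,0,0],[0,0,0]], "offset": [[0,-0.12,0.25],[0,-0.08,0.18],[0,0,0]], "gripper": [0.8,0.8,0.8]}' 45 >/dev/null
python3 g4.py 0.5 -1.8 0|head -2
python3 -m handwheel '{"rot": [[-0.02,0,0],[0,0,0],[0,0,0]], "offset": [[0,-0.08,0.2],[0,0,0.1],[0,0,0]], "gripper": [0.8,0.8,0.8]}' 45 >/dev/null
python3 g4.py 0.5 -1.8 0|head -2

```

```text
t 15.00 p [0.491  0.0375 0.0666] F [-1.3  1.4  2.1] grip mm 9.6 q [-0.18  0.34 -0.37  1.96  0.61  1.22 -2.4 ]
piv off [ 2.    0.1  -1.82] [ 0.28  0.17 -0.07]
t 15.38 p [0.4913 0.038  0.0662] F [ 0.  -0.9 -0.6] grip mm 9.6 q [-0.2   0.35 -0.37  1.96  0.63  1.23 -2.43]
piv off [ 2.12  0.38 -0.29] [-0.97  0.25 -0.14]
```

```bash
python3 -m handwheel '{"rot": [[0.01,0,0],[0,0,0]], "offset": [[0,0,0.2],[0,0,0.3]], "gripper": [0.8,0.8]}' 45 >/dev/null
python3 g4.py 0.5 -1.8 0|head -2
python3 - <<'E'
from h import *
from bench import get_image
d=get_image("scene");np.savez(f"pics/scene7.npz",**d)
cv2.imwrite(f"pics/scene7.png",cv2.resize(d["img"][170:245,250:340],None,fx=8,fy=8,interpolation=cv2.INTER_CUBIC)[:,:,::-1])
E
```

```text
t 15.62 p [0.4915 0.038  0.0658] F [-16.5  12.8  38.7] grip mm 9.5 q [-0.19  0.35 -0.37  1.96  0.62  1.22 -2.42]
piv off [ 1.65  0.52 -1.33] [-0.42  0.35 -0.16]
```

View pics/scene7.png

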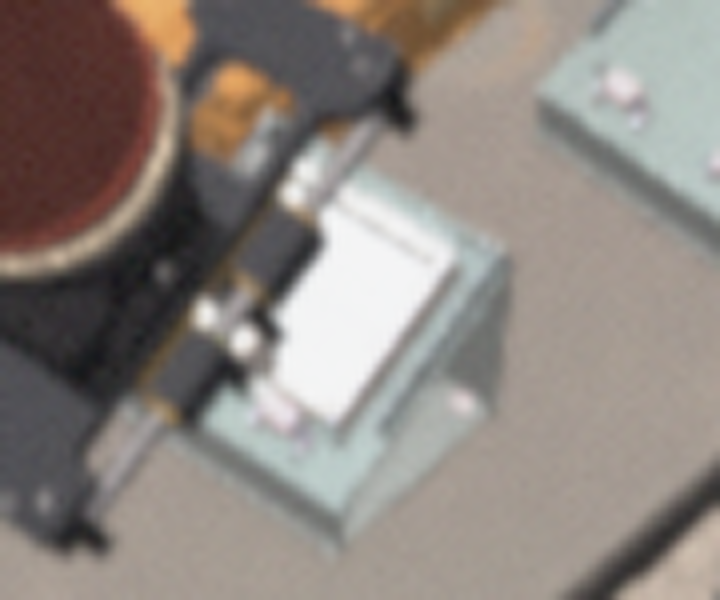

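```bash
python3 -m handwheel '{"rot": [[0,0,0],[0,0,0],[0,0,0],[0,0,0],[0,0,0],[0,0,0]], "offset": [[0,0,-0.1],[0,0,0],[0,0,0],[0,0,-2],[0,0,-4],[0,0,-5]], "gripper": [0.8,2.6,2.6,2.6,2.6,2.6]}' 45
cat > ck.py <<'E'
from h import *
from bench import get_image
import sys
for n,(v0,v1,u0,u1) in(("scene",(170,245,250,340)),("top",(190,270,220,310))):
    d=get_image(n);np.savez(f"pics/{n}{sys.argv[1]}.npz",**d)
    cv2.imwrite(f"pics/{n}{sys.argv[1]}.png",cv2.resize(d["img"][v0:v1,u0:u1],None,fx=6,fy=6,interpolation=cv2.INTER_CUBIC)[:,:,::-1])
rep()
E
python3 ck.py 8
```

```text
t: 16.42
ee_pos: [0.4872, 0.0933, 0.1632]
tool_rot: [0.965, 0.016, 0.005, 0.263]
force: [0.8, -0.2, 0.6]
grip_width: 0.294
t 16.52 p [0.4895 0.0977 0.1667] F [ 1.1 -0.2  0.6] grip mm 26.1 q [-0.24  0.26 -0.42  1.82  0.54  1.43 -2.37]
```

View pics/scene8.png

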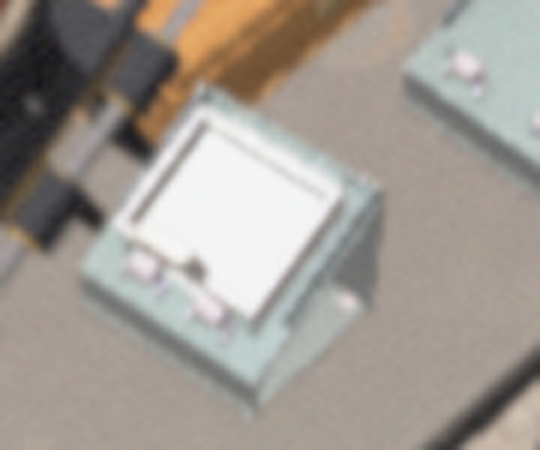

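```bash
cat > flo.py <<'E'
from h import *
import sys
tag,stand,half=sys.argv[1],sys.argv[2],float(sys.argv[3])
o,B=frame(stand)
for n in("scene","top"):
    w=cloud(load(n+tag)).reshape(-1,3);w=w[np.isfinite(w[:,0])]
    Q=(w-o)@B*1000
    F=Q[(abs(Q[:,0])<half-8)&(abs(Q[:,1])<32)&(abs(Q[:,2])<25)]
    if len(F)<60: print(n,"few");continue
    c,nn,m=fit_plane(F,2.5);print(n,"floor z",c.round(1),"normal tilt deg x",np.degrees(nn[0]).round(2),"y",np.degrees(nn[1]).round(2),m.sum(),len(F))
E
python3 flo.py 8 small 35; python3 flo.py 0 small 35
cat > g5.py <<'E'
from h import *
s,p,r=rep()
FRl=frame("large");o,B=FRl
tgt=R.from_matrix(B@RT);tab=o+B@np.array([12.5-58.5,0,3+33])/1000
pre=tab+B[:,2]*.06
A=lambda *a:np.array(a)
rows(p,r,[(A(.52,.07,.23),dn(-45)),(A(.55,.09,.25),dn(0)),(A(.53,.12,.25),dn(45)),(pre,tgt)],2.6)
E
python3 g5.py
```

```text
scene floor z [0.9 1.4 1.9] normal tilt deg x -0.35 y -1.26 284 367
top floor z [-1.3  0.1  3.9] normal tilt deg x -0.87 y 0.31 418 481
scene floor z [-0.  -0.1 -0.7] normal tilt deg x 1.8 y -0.09 317 403
top floor z [0.9 0.2 1. ] normal tilt deg x -0.44 y -0.45 448 521
t 16.52 p [0.4895 0.0977 0.1667] F [ 1.1 -0.2  0.6] grip mm 26.1 q [-0.24  0.26 -0.42  1.82  0.54  1.43 -2.37]
{"rot": [[0.084, 0.031, -0.122], [0.084, 0.031, -0.122], [0.084, 0.031, -0.122], [0.084, 0.031, -0.122], [0.084, 0.031, -0.122], [0.084, 0.031, -0.122], [0.0, 0.0, -0.157], [0.0, 0.0, -0.157], [0.0, 0.0, -0.157], [0.0, 0.0, -0.157], [0.0, 0.0, -0.157], [-0.0, -0.0, -0.157]], "offset": [[0.5, 0.94, -0.66], [0.41, 0.94, -0.73], [0.32, 0.92, -0.8], [0.23, 0.88, -0.87], [0.16, 0.83, -0.93], [0.09, 0.76, -1.0], [0.71, 0.14, -0.4], [0.68, 0.25, -0.4], [0.63, 0.35, -0.4], [0.57, 0.45, -0.4], [0.49, 0.53, -0.4], [0.6, -0.4, 0.0]], "gripper": [2.6, 2.6, 2.6, 2.6, 2.6, 2.6, 2.6, 2.6, 2.6, 2.6, 2.6, 2.6]}
{"rot": [[-0.0, -0.0, -0.157], [-0.0, -0.0, -0.157], [-0.0, -0.0, -0.157], [-0.0, -0.0, -0.157], [-0.084, 0.03, -0.111], [-0.084, 0.03, -0.111], [-0.084, 0.03, -0.111], [-0.084, 0.03, -0.111], [-0.084, 0.03, -0.111], [-0.084, 0.03, -0.111]], "offset": [[0.66, -0.3, 0.0], [0.69, -0.2, 0.0], [0.72, -0.08, 0.0], [0.72, 0.03, 0.0], [0.87, 0.47, 1.83], [0.77, 0.41, 1.89], [0.67, 0.33, 1.94], [0.58, 0.23, 1.99], [0.5, 0.12, 2.02], [0.44, 0.01, 2.04]], "gripper": [2.6, 2.6, 2.6, 2.6, 2.6, 2.6, 2.6, 2.6, 2.6, 2.6]}
```

```bash
python3 -m handwheel '{"rot": [[0.084,0.031,-0.122],[0.084,0.031,-0.122],[0.084,0.031,-0.122],[0.084,0.031,-0.122],[0.084,0.031,-0.122],[0.084,0.031,-0.122],[0,0,-0.157],[0,0,-0.157],[0,0,-0.157],[0,0,-0.157],[0,0,-0.157],[0,0,-0.157]], "offset": [[0.5,0.9,-0.7],[0.4,0.9,-0.7],[0.3,0.9,-0.8],[0.2,0.9,-0.9],[0.2,0.8,-0.9],[0.1,0.8,-1],[0.7,0.1,-0.4],[0.7,0.2,-0.4],[0.6,0.3,-0.4],[0.6,0.4,-0.4],[0.5,0.5,-0.4],[0.6,-0.4,0]], "gripper": [2.6,2.6,2.6,2.6,2.6,2.6,2.6,2.6,2.6,2.6,2.6,2.6]}' 20 >/dev/null
python3 -m handwheel '{"rot": [[0,0,-0.157],[0,0,-0.157],[0,0,-0.157],[0,0,-0.157],[-0.084,0.03,-0.111],[-0.084,0.03,-0.111],[-0.084,0.03,-0.111],[-0.084,0.03,-0.111]], "offset": [[0.7,-0.3,0],[0.7,-0.2,0],[0.7,-0.1,0],[0.7,0,0],[0.9,0.5,1.8],[0.8,0.4,1.9],[0.7,0.3,1.9],[0.6,0.2,2]], "gripper": [2.6,2.6,2.6,2.6,2.6,2.6,2.6,2.6]}' 20
cat > g6.py <<'E'
from h import *
import sys
s,p,r=rep()
o,B=frame("large")
tgt=R.from_matrix(B@RT);tab=o+B@np.array([12.5-58.5,0,3+34.5])/1000
print("in large",*[a.round(1) for a in tool_in("large",p,r)])
rows(p,r,[(tab+B[:,2]*float(sys.argv[1]),tgt)],2.6)
E
python3 g6.py .06
```

```text
t: 19.02
ee_pos: [0.5105, 0.1739, 0.1945]
tool_rot: [0.11, 0.976, 0.19, 0.005]
force: [0.1, -0.1, -0.5]
grip_width: 0.298
t 19.02 p [0.5105 0.1739 0.1945] F [ 0.1 -0.1 -0.5] grip mm 25.9 q [ 0.32  0.1  -0.52  1.9  -0.36  1.06  1.32]
in large [-21.8   2.  144.7] [ 8.  -1.2  6.7]
{"rot": [[-0.07, 0.01, -0.058], [-0.07, 0.01, -0.058]], "offset": [[-0.17, -0.85, 2.51], [-0.14, -1.03, 2.44]], "gripper": [2.6, 2.6]}
```

```bash
python3 -m handwheel '{"rot": [[-0.07,0.01,-0.058],[-0.07,0.01,-0.058],[0,0,0]], "offset": [[-0.2,-0.9,2.3],[-0.1,-1,2.3],[0,0,0]], "gripper": [2.6,2.6,2.6]}' 20 >/dev/null
python3 g6.py .04; cat > ck2.py <<'E'
from h import *
from bench import get_image
import sys
d=get_image("scene");np.savez(f"pics/scene{sys.argv[1]}.npz",**d)
cv2.imwrite(f"pics/scene{sys.argv[1]}.png",cv2.resize(d["img"][195:275,165:265],None,fx=7,fy=7,interpolation=cv2.INTER_CUBIC)[:,:,::-1])
E
python3 ck2.py 9
```

```text
t 19.40 p [0.5118 0.175  0.144 ] F [-0.9 -0.6  0.4] grip mm 26.1 q [ 0.4   0.18 -0.52  1.98 -0.53  0.96  1.67]
in large [-46.1   0.9 100.3] [-0.3  0.  -0.2]
{"rot": [[0.005, -0.0, 0.004]], "offset": [[-0.09, -0.01, 2.28]], "gripper": [2.6]}
```

View pics/scene9.png

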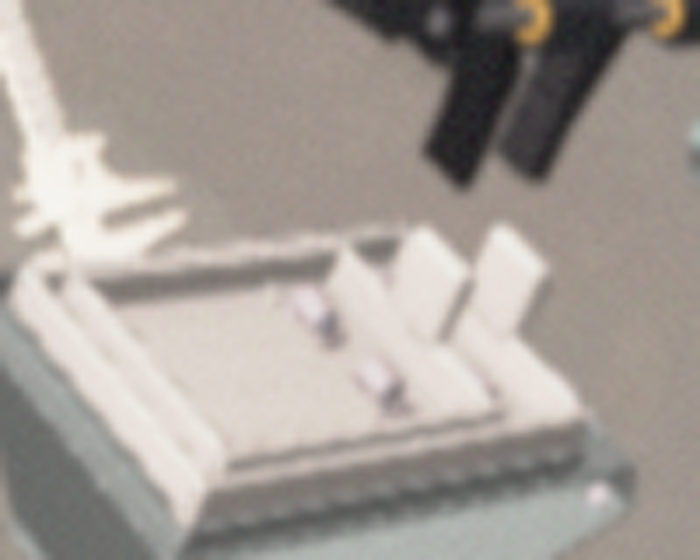

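```bash
python3 -m handwheel '{"rot": [[0.005,0,0.004],[0,0,0],[0,0,0]], "offset": [[-0.1,0,2.2],[0,0,1.7],[0,0,0]], "gripper": [2.6,2.6,2.6]}' 5 >/dev/null
python3 g6.py 0
```

```text
t 19.82 p [0.5185 0.1983 0.1171] F [ 0.1 -1.4 -1.1] grip mm 26.2 q [ 0.36  0.23 -0.53  1.99 -0.51  0.87  1.63]
in large [-38.8  -3.4  65.1] [ 0.2 -0.4 -0.2]
{"rot": [[-0.003, 0.007, 0.004]], "offset": [[0.36, -0.71, 2.76]], "gripper": [2.6]}
```

```bash
python3 -m handwheel '{"rot": [[0,0.007,0.004],[0,0,0],[0,0,0]], "offset": [[0.36,-0.71,-0.3],[0,0,0],[0,0,0]], "gripper": [2.6,2.6,2.6]}' 5 >/dev/null
python3 g6.py 0
```

```text
t 20.20 p [0.5154 0.1905 0.1194] F [-0.2 -0.   0.9] grip mm 26.2 q [ 0.37  0.22 -0.53  1.99 -0.51  0.89  1.64]
in large [-44.6  -1.1  71.2] [ 0.2 -0.2 -0.1]
{"rot": [[-0.004, 0.003, 0.002]], "offset": [[0.13, -0.12, 3.37]], "gripper": [2.6]}
```

```bash
python3 -m handwheel '{"rot": [[-0.004,0.003,0.002],[0,0,0],[0,0,0],[0,0,0]], "offset": [[0.15,-0.2,1.6],[0,0,0],[0,-0.05,1.5],[0,0,0]], "gripper": [2.6,2.6,2.6,2.6]}' 5 >/dev/null
python3 g6.py 0
```

```text
t 20.70 p [0.5151 0.2047 0.089 ] F [ 0.3  0.7 -0.7] grip mm 25.7 q [ 0.34  0.27 -0.54  2.01 -0.51  0.82  1.64]
in large [-47.7   0.7  37.7] [-0.   0.   0.1]
{"rot": [[0.0, -0.001, -0.001]], "offset": [[-0.07, 0.17, 0.02]], "gripper": [2.6]}
```

```bash
python3 -m handwheel '{"rot": [[0,0,0],[0,0,0],[0,0,0],[0,0,0],[0,0,0],[0,0,0],[0,0,0],[0,0,0]], "offset": [[-0.07,0.15,0],[0,0,0],[0,0,0],[0,0,0],[0,0,0],[0,0,0],[0,0,0],[0,0,0]], "gripper": [1.6,1.4,1.2,1.0,0.8,0.8,0.8,0.8]}' 5 >/dev/null
python3 g6.py 0
```

```text
t 21.70 p [0.516  0.2049 0.0895] F [ 0.3 -1.1 -2.5] grip mm 10.3 q [ 0.34  0.27 -0.54  2.01 -0.51  0.82  1.64]
in large [-47.2  -0.2  38. ] [0.  0.  0.1]
{"rot": [[-0.001, -0.0, -0.002]], "offset": [[0.02, 0.12, 0.05]], "gripper": [2.6]}
```

```bash
python3 -m handwheel '{"rot": [[0,0,0],[0,0,0],[0.025,0,0],[0.025,0,0],[0.025,0,0],[0,0,0]], "offset": [[0,0,0],[0,0,0],[0,0.09,-0.32],[0,0.09,-0.32],[0,0.09,-0.32],[0,0,0]], "gripper": [0.8,0.8,0.8,0.8,0.8,0.8]}' 45 >/dev/null
python3 g6.py 0|head -2; python3 ck2.py 10
```

```text
t 22.45 p [0.5158 0.2028 0.0993] F [-1.7 -4.   2.8] grip mm 9.3 q [ 0.28  0.24 -0.52  1.99 -0.41  0.84  1.51]
in large [-44.1  -0.2  47.6] [4.4 0.  0.2]
```

View pics/scene10.png

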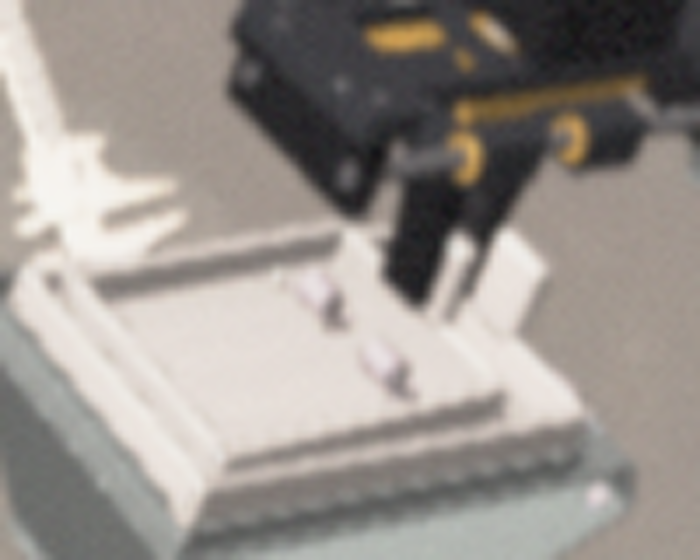

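```bash
python3 -m handwheel '{"rot": [[0.025,0,0],[0.025,0,0],[0.022,0,0],[0,0,0]], "offset": [[0,0.04,-0.32],[0,0.08,-0.32],[0,0.07,-0.3],[0,0,0]], "gripper": [0.8,0.8,0.8,0.8]}' 45 >/dev/null
python3 g6.py 0|head -2; python3 ck2.py 11
```

```text
t 23.00 p [0.5152 0.2011 0.108 ] F [ 0.2 -1.3 -2.5] grip mm 9.5 q [ 0.23  0.22 -0.5   1.96 -0.32  0.88  1.4 ]
in large [-41.3   0.2  56.1] [8.5 0.1 0.3]
```

View pics/scene11.png

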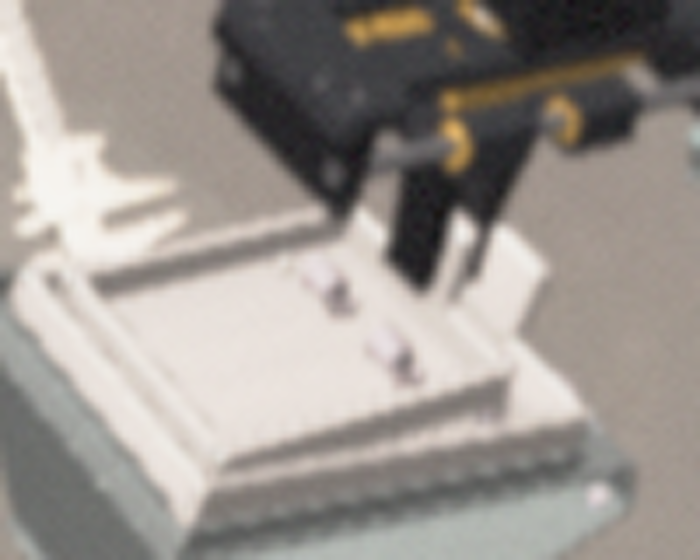

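```bash
python3 -m handwheel '{"rot": [[0.025,0,0],[0,0,0],[0,0,0],[0,0,0],[0,0,0]], "offset": [[0,0.08,-0.35],[0,-0.38,0.06],[0,-0.4,0.06],[0,-0.35,0.06],[0,0,0]], "gripper": [0.8,0.8,0.8,0.8,0.8]}' 45 >/dev/null
python3 g6.py 0|head -2; python3 ck2.py 12
```

```text
t 23.68 p [0.5131 0.19   0.105 ] F [-1.  -0.5 -1.8] grip mm 9.4 q [ 0.23  0.22 -0.49  1.96 -0.29  0.89  1.39]
in large [-52.5   1.1  59.1] [9.9 0.2 0.3]
```

View pics/scene12.png

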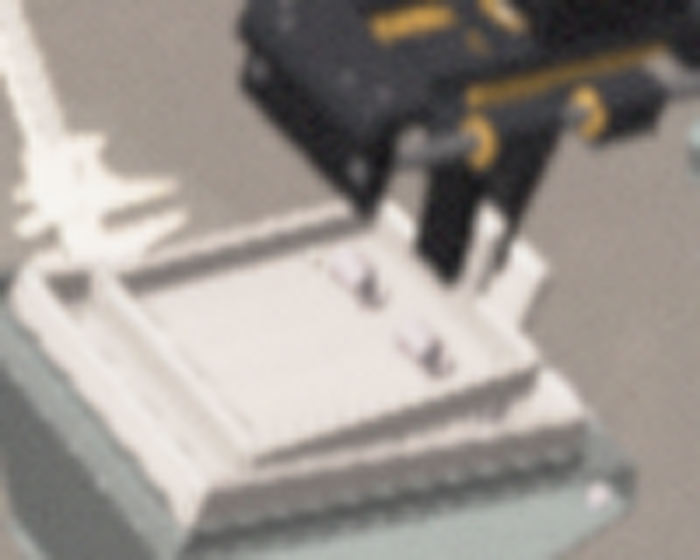

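```bash
echo 'GM=[-58.5,0,35]' >> h.py; cat > g7.py <<'E'
from h import *
s,p,r=rep()
pre,rt=tpose("middle","middle",-14,50,9.5,GM)
print("pre",pre.round(4))
o,B=frame("large")
up=p+B[:,2]*.06
A=lambda *a:np.array(a)
rows(p,r,[(up,r),(A(.53,.12,.24),dn(45)),(A(.55,.02,.26),dn(0)),(A(.53,-.08,.25),dn(-45)),(pre,rt)],.8,maxmm=45)
E
python3 g7.py
```

```text
t 23.73 p [0.5131 0.19   0.1051] F [-0.2 -1.4 -1.5] grip mm 9.4 q [ 0.23  0.22 -0.49  1.96 -0.29  0.89  1.39]
pre [ 0.4667 -0.13    0.1249]
{"rot": [[0.0, 0.0, 0.0], [0.0, 0.0, 0.0], [0.067, -0.025, 0.134], [0.067, -0.025, 0.134], [0.067, -0.025, 0.134], [0.067, -0.025, 0.134], [0.067, -0.025, 0.134], [-0.0, 0.0, 0.157], [-0.0, 0.0, 0.157], [-0.0, 0.0, 0.157], [-0.0, 0.0, 0.157], [-0.0, 0.0, 0.157]], "offset": [[0.01, -0.52, -2.96], [0.01, -0.52, -2.96], [-0.47, -0.14, -1.82], [-0.54, -0.19, -1.8], [-0.61, -0.23, -1.77], [-0.69, -0.26, -1.74], [-0.77, -0.28, -1.7], [-1.7, -1.13, -0.4], [-1.85, -0.85, -0.4], [-1.96, -0.55, -0.4], [-2.03, -0.24, -0.4], [-2.04, 0.08, -0.4]], "gripper": [0.8, 0.8, 0.8, 0.8, 0.8, 0.8, 0.8, 0.8, 0.8, 0.8, 0.8, 0.8]}
{"rot": [[0.0, 0.0, 0.157], [0.0, 0.0, 0.157], [0.0, 0.0, 0.157], [0.0, 0.0, 0.157], [0.0, 0.0, 0.157], [-0.056, -0.026, 0.142], [-0.056, -0.026, 0.142], [-0.056, -0.026, 0.142], [-0.056, -0.026, 0.142], [-0.056, -0.026, 0.142], [-0.056, -0.026, 0.142]], "offset": [[-2.0, -0.4, 0.2], [-2.04, -0.08, 0.2], [-2.03, 0.24, 0.2], [-1.96, 0.55, 0.2], [-1.85, 0.85, 0.2], [-1.34, -0.16, 2.08], [-1.3, -0.09, 2.11], [-1.25, -0.02, 2.14], [-1.2, 0.03, 2.17], [-1.13, 0.07, 2.21], [-1.06, 0.1, 2.24]], "gripper": [0.8, 0.8, 0.8, 0.8, 0.8, 0.8, 0.8, 0.8, 0.8, 0.8, 0.8]}
```

```bash
python3 -m handwheel '{"rot": [[0,0,0],[0,0,0],[0.067,-0.025,0.134],[0.067,-0.025,0.134],[0.067,-0.025,0.134],[0.067,-0.025,0.134],[0.067,-0.025,0.134],[0,0,0.157],[0,0,0.157],[0,0,0.157],[0,0,0.157],[0,0,0.157]], "offset": [[0,-0.5,-2.5],[0,-0.6,-3],[-0.5,-0.1,-1.8],[-0.5,-0.2,-1.8],[-0.6,-0.2,-1.8],[-0.7,-0.3,-1.7],[-0.8,-0.3,-1.7],[-1.7,-1.1,-0.4],[-1.8,-0.8,-0.4],[-2,-0.5,-0.4],[-2,-0.2,-0.4],[-2,0.1,-0.4]], "gripper": [0.8,0.8,0.8,0.8,0.8,0.8,0.8,0.8,0.8,0.8,0.8,0.8]}' 45
python3 - <<'E'
from h import *
from bench import get_image
d=get_image("top");np.savez("pics/top13.npz",**d)
cv2.imwrite("pics/top13.png",cv2.resize(d["img"][130:290,80:400],(800,400),interpolation=cv2.INTER_CUBIC)[:,:,::-1])
w=cloud(d).reshape(-1,3);w=w[np.isfinite(w[:,0])]
o,B=frame("small");Q=(w-o)@B*1000
k=(abs(Q[:,1])<50)&(Q[:,0]>20)&(Q[:,0]<70)&(w[:,2]>.05)&(w[:,2]<.1);print("small stand rear min y",np.percentile(w[k][:,1],[1,3]),"maxx",Q[k][:,0].max())
s,p,r=rep()
pre,rt=tpose("middle","middle",-14,50,9.5,GM)
A=lambda *a:np.array(a)
rows(p,r,[(A(.53,-.08,.25),dn(-45)),(pre,rt)],.8,maxmm=45)
E
```

```text
t: 25.22
ee_pos: [0.5462, 0.0206, 0.2586]
tool_rot: [0.722, 0.692, -0.007, -0.0]
force: [0.2, -0.1, -1.9]
grip_width: 0.112Traceback (most recent call last):
  File "<stdin>", line 7, in <module>
    return _quantile_unchecked(
        a, q, axis, out, overwrite_input, method, keepdims, weights)
    return _ureduce(a,
                    func=_quantile_ureduce_func,
    ...<5 lines>...
                    overwrite_input=overwrite_input,
                    method=method)
    r = func(a, **kwargs)
    result = _quantile(arr,
                       quantiles=q,
    ...<2 lines>...
                       out=out,
                       weights=wgt)
    slices_having_nans = np.isnan(arr[-1, ...])
                                  ~~~^^^^^^^^^
IndexError: index -1 is out of bounds for axis 0 with size 0
```

View pics/top13.png

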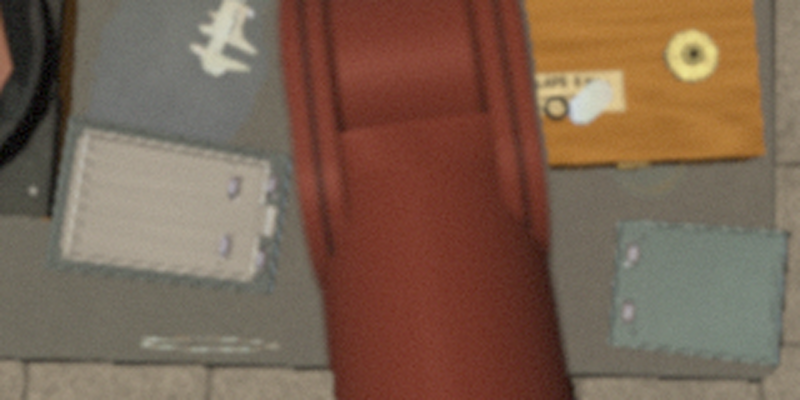

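The large tray is still in its stand, and the arm hides the small stand from the top camera. I'll carry on with the transfer.

```bash
python3 - <<'E'
from h import *
w=cloud(load("top0")).reshape(-1,3);w=w[np.isfinite(w[:,0])]
o,B=frame("small");Q=(w-o)@B*1000
k=(abs(Q[:,1])<50)&(Q[:,0]>30)&(Q[:,0]<70)&(w[:,2]>.06)&(w[:,2]<.1);print("small stand rear y",np.percentile(w[k][:,1],[2,5]))
s,p,r=rep()
pre,rt=tpose("middle","middle",-14,50,9.5,GM)
A=lambda *a:np.array(a)
rows(p,r,[(A(.53,-.08,.25),dn(-45)),(pre,rt)],.8,maxmm=45)
E
```

```text
small stand rear y [-0.04599819 -0.0455198 ]
t 25.27 p [0.5468 0.017  0.2591] F [-0.3 -2.8 -3.1] grip mm 9.8 q [ 0.15  0.14 -0.3   1.66  0.05  1.36 -0.21]
{"rot": [[-0.001, 0.003, 0.146], [-0.001, 0.003, 0.146], [-0.001, 0.003, 0.146], [-0.001, 0.003, 0.146], [-0.001, 0.003, 0.146], [-0.056, -0.026, 0.142], [-0.056, -0.026, 0.142], [-0.056, -0.026, 0.142], [-0.056, -0.026, 0.142], [-0.056, -0.026, 0.142], [-0.056, -0.026, 0.142]], "offset": [[-1.95, -0.23, 0.21], [-1.97, 0.06, 0.2], [-1.94, 0.34, 0.19], [-1.87, 0.62, 0.19], [-1.76, 0.89, 0.18], [-1.34, -0.16, 2.08], [-1.3, -0.09, 2.11], [-1.25, -0.02, 2.14], [-1.2, 0.03, 2.17], [-1.13, 0.07, 2.21], [-1.06, 0.1, 2.24]], "gripper": [0.8, 0.8, 0.8, 0.8, 0.8, 0.8, 0.8, 0.8, 0.8, 0.8, 0.8]}
```

```bash
python3 -m handwheel '{"rot": [[0,0,0.146],[0,0,0.146],[0,0,0.146],[0,0,0.146],[0,0,0.146],[-0.056,-0.026,0.142],[-0.056,-0.026,0.142],[-0.056,-0.026,0.142],[-0.056,-0.026,0.142],[-0.056,-0.026,0.142],[0,0,0],[0,0,0]], "offset": [[-2,-0.2,0.2],[-2,0.1,0.2],[-1.9,0.3,0.2],[-1.9,0.6,0.2],[-1.8,0.9,0.2],[-1.3,-0.2,2.1],[-1.3,-0.1,2.1],[-1.2,0,2.1],[-1.2,0,2.1],[-1.1,0,2],[0,0,0],[0,0,0]], "gripper": [0.8,0.8,0.8,0.8,0.8,0.8,0.8,0.8,0.8,0.8,0.8,0.8]}' 45 >/dev/null
cat > g8.py <<'E'
from h import *
import sys
dx,dz,th=map(float,sys.argv[1:4])
s,p,r=rep()
print("piv off",*inv("middle","middle",p,r,GM))
pt,rt=tpose("middle","middle",dx,dz,th,GM)
rows(p,r,[(pt,rt)],.8,maxmm=20)
E
python3 g8.py -14 25 9.5
```

```text
t 26.77 p [ 0.4721 -0.12    0.1448] F [ 0.4 -0.1 -3.2] grip mm 9.6 q [ 0.12  0.09 -0.2   1.99  0.36  1.14 -1.77]
piv off [-16.49  19.77  67.3 ] [11.94  1.56  6.57]
{"rot": [[-0.015, -0.002, 0.039], [-0.015, -0.002, 0.039], [-0.015, -0.002, 0.039]], "offset": [[-0.19, 0.28, 1.55], [-0.18, 0.26, 1.55], [-0.17, 0.25, 1.56]], "gripper": [0.8, 0.8, 0.8]}
```

```bash
python3 -m handwheel '{"rot": [[-0.015,0,0.039],[-0.015,0,0.039],[-0.015,0,0.039],[0,0,0],[0,0,0]], "offset": [[-0.2,0.2,1.5],[-0.2,0.2,1.5],[-0.2,0.1,1.4],[0,0,0],[0,0,0]], "gripper": [0.8,0.8,0.8,0.8,0.8]}' 45 >/dev/null
python3 g8.py -13 10 9.5
python3 - <<'E'
from h import *
from bench import get_image
for n,(v0,v1,u0,u1) in(("scene",(130,230,290,400)),("top",(190,290,290,410))):
    d=get_image(n);np.savez(f"pics/{n}14.npz",**d)
    cv2.imwrite(f"pics/{n}14.png",cv2.resize(d["img"][v0:v1,u0:u1],None,fx=6,fy=6,interpolation=cv2.INTER_CUBIC)[:,:,::-1])
E
```

```text
t 27.40 p [ 0.4706 -0.1392  0.1093] F [-0.6  0.5 -1.5] grip mm 9.6 q [ 0.11  0.13 -0.19  2.04  0.43  1.06 -1.94]
piv off [-14.43   6.02  31.46] [9.78 0.91 0.23]
{"rot": [[-0.002, -0.007, 0.003], [-0.002, -0.007, 0.003]], "offset": [[-0.25, 0.24, 1.07], [-0.24, 0.24, 1.08]], "gripper": [0.8, 0.8]}
```

View pics/scene14.png

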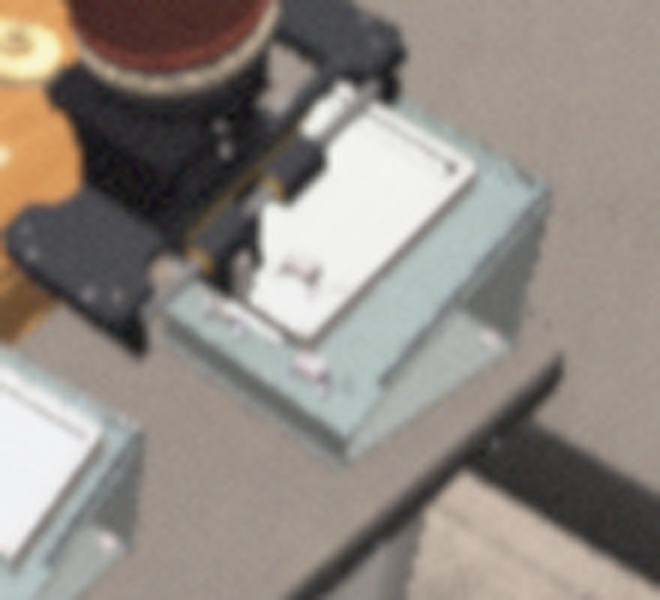

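View pics/top14.png

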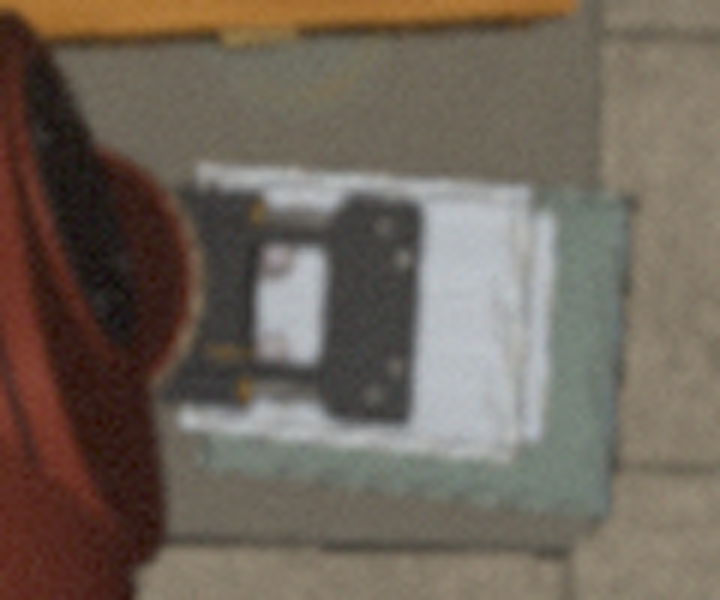

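```bash
python3 -m handwheel '{"rot": [[-0.002,-0.008,0.003],[-0.002,-0.007,0.003],[0,0,0],[0,0,0]], "offset": [[-0.3,0.2,1],[-0.3,0.2,1],[0,0,0],[0,0,0]], "gripper": [0.8,0.8,0.8,0.8]}' 45 >/dev/null
python3 g8.py -13 3 9.5
```

```text
t 28.00 p [ 0.4636 -0.1503  0.0909] F [-0.4  0.6 -2.9] grip mm 9.8 q [ 0.12  0.15 -0.18  2.06  0.45  1.03 -1.95]
piv off [-13.35  -1.52  10.23] [ 9.54 -0.05  0.02]
{"rot": [[-0.001, 0.001, 0.0]], "offset": [[0.15, 0.15, 0.72]], "gripper": [0.8]}
```

```bash
python3 -m handwheel '{"rot": [[0,0,0],[0,0,0],[0,0,0]], "offset": [[0.1,0.13,0.8],[0,0,0],[0,0,0]], "gripper": [0.8,0.8,0.8]}' 45 >/dev/null
python3 g8.py -12 0 9.5
for i in 1 2 ; do python3 -m handwheel '{"rot": [[0,0,0],[0,0,0]], "offset": [[0,0.02,0.12],[0,0,0]], "gripper": [0.8,0.8]}' 45 >/dev/null
python3 g8.py -12 0 9.5|head -2;done
```

```text
t 28.38 p [ 0.4646 -0.1545  0.0835] F [ 0.7 -0.6 -2.6] grip mm 9.4 q [ 0.13  0.16 -0.17  2.06  0.46  1.01 -1.95]
piv off [-13.48  -0.16   1.74] [ 9.55 -0.02  0.03]
{"rot": [[-0.001, 0.0, 0.0]], "offset": [[0.02, 0.17, 0.16]], "gripper": [0.8]}
t 28.62 p [ 0.4647 -0.155   0.0825] F [-0.2 -0.5 -3.6] grip mm 9.6 q [ 0.13  0.16 -0.17  2.07  0.46  1.01 -1.95]
piv off [-13.52  -0.02   0.63] [ 9.55 -0.    0.03]
t 28.88 p [ 0.4647 -0.1556  0.0815] F [-1.  -0.  -2.1] grip mm 9.8 q [ 0.13  0.16 -0.17  2.07  0.46  1.01 -1.95]
piv off [-13.5    0.07  -0.56] [9.55 0.01 0.03]
```

```bash
for i in 1 2 ; do python3 -m handwheel '{"rot": [[0,0,0],[0,0,0]], "offset": [[0,0.02,0.1],[0,0,0]], "gripper": [0.8,0.8]}' 45 >/dev/null
python3 g8.py -12 0 9.5|head -2;done
```

```text
t 29.12 p [ 0.465  -0.1559  0.0808] F [ 0.4  0.8 -1.8] grip mm 9.9 q [ 0.13  0.17 -0.17  2.07  0.46  1.   -1.95]
piv off [-13.69   0.39  -1.27] [9.56 0.05 0.04]
t 29.38 p [ 0.4652 -0.156   0.0802] F [-1.7  1.6  1.1] grip mm 9.7 q [ 0.13  0.17 -0.17  2.07  0.46  1.   -1.95]
piv off [-13.92   0.68  -1.84] [9.57 0.08 0.06]
```

```bash
python3 -m handwheel '{"rot": [[0,0,0],[0,0,0],[0,0,0],[0,0,0],[0,0,0],[0,0,0]], "offset": [[-0.05,-0.02,-0.12],[0,0.3,-0.05],[0,0.3,-0.05],[0,0.25,-0.04],[0,0,0],[0,0,0]], "gripper": [0.8,0.8,0.8,0.8,0.8,0.8]}' 45 >/dev/null
python3 g8.py 0 -0.5 9.5
```

```text
t 30.12 p [ 0.464  -0.1639  0.0858] F [-0.   0.9 -2.4] grip mm 9.8 q [ 0.14  0.16 -0.16  2.06  0.45  1.01 -1.93]
piv off [-4.22 -0.   -0.99] [9.56 0.07 0.02]
{"rot": [[-0.001, -0.001, 0.001]], "offset": [[0.01, 0.4, -0.1]], "gripper": [0.8]}
```

```bash
python3 -m handwheel '{"rot": [[0,0,0],[0,0,0],[0,0,0]], "offset": [[0,0.2,-0.07],[0,0.18,-0.03],[0,0,0]], "gripper": [0.8,0.8,0.8]}' 45 >/dev/null
python3 g8.py 1 -0.5 9.5|head -2
for i in 1 2 ; do python3 -m handwheel '{"rot": [[0,0,0],[0,0,0]], "offset": [[0,0.1,-0.017],[0,0,0]], "gripper": [0.8,0.8]}' 45 >/dev/null
python3 g8.py 1 -0.5 9.5|head -2;done
```

```text
t 30.50 p [ 0.4636 -0.1674  0.0881] F [ 0.4 -0.2 -2.2] grip mm 9.7 q [ 0.14  0.15 -0.16  2.06  0.45  1.01 -1.92]
piv off [-0.01 -0.19 -0.78] [9.56 0.05 0.03]
t 30.75 p [ 0.4635 -0.1683  0.0886] F [ 0.4  0.2 -2.4] grip mm 9.9 q [ 0.15  0.15 -0.16  2.06  0.45  1.01 -1.92]
piv off [ 1.08 -0.24 -0.82] [9.55 0.04 0.03]
t 31.00 p [ 0.4635 -0.169   0.089 ] F [ 0.1  0.6 -1. ] grip mm 9.7 q [ 0.15  0.15 -0.16  2.06  0.45  1.01 -1.91]
piv off [ 1.81 -0.16 -0.79] [9.58 0.05 0.04]
```

```bash
for i in 1 2 ; do python3 -m handwheel '{"rot": [[0,0,0],[0,0,0]], "offset": [[0,0.1,-0.017],[0,0,0]], "gripper": [0.8,0.8]}' 45 >/dev/null
python3 g8.py 1 -0.5 9.5|head -2;done
python3 - <<'E'
from h import *
from bench import get_image
d=get_image("scene");np.savez(f"pics/scene15.npz",**d)
cv2.imwrite(f"pics/scene15.png",cv2.resize(d["img"][130:230,270:400],None,fx=6,fy=6,interpolation=cv2.INTER_CUBIC)[:,:,::-1])
E
```

```text
t 31.25 p [ 0.4635 -0.169   0.0893] F [-0.7  1.  -2.7] grip mm 9.6 q [ 0.15  0.15 -0.16  2.06  0.45  1.01 -1.91]
piv off [ 1.88 -0.03 -0.69] [9.64 0.07 0.07]
t 31.50 p [ 0.4635 -0.1689  0.0895] F [ 0.1  2.9 -3. ] grip mm 9.4 q [ 0.15  0.15 -0.16  2.06  0.45  1.01 -1.91]
piv off [ 1.93  0.06 -0.59] [9.71 0.08 0.1 ]
```

View pics/scene15.png

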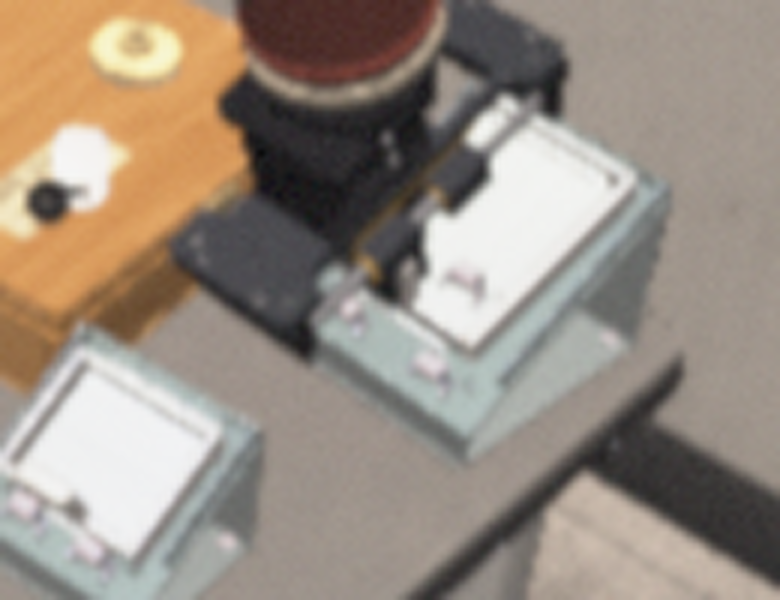

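```bash
python3 - <<'E'
from h import *
for th in (9.6,6,4,2,0):
    p,r=tpose("middle","middle",1.6,-.7,th,GM);M=r.as_matrix()
    # tool -y = front direction; body from z=-59 back
    best=1e9
    for a in np.linspace(-37.5,37.5,7):
      for z in np.linspace(-59,-150,40):
        X=p+M@np.array([a,-95,z])/1000
        if .438<X[0]<.548 and X[2]<.088: best=min(best,-.0475-X[1])
    C=p+M@np.array([0,-95,-59])/1000
    print(th,"corner",C.round(4),"min gap to small stand rear (z<.088)",round(best*1000,1))
E
```

```text
9.6 corner [ 0.472  -0.0595  0.1112] min gap to small stand rear (z<.088) 1000000000000.0
6 corner [ 0.472  -0.0593  0.096 ] min gap to small stand rear (z<.088) 1000000000000.0
4 corner [ 0.472  -0.0596  0.0876] min gap to small stand rear (z<.088) 10.2
2 corner [ 0.4719 -0.0602  0.0791] min gap to small stand rear (z<.088) 6.5
0 corner [ 0.4719 -0.0611  0.0708] min gap to small stand rear (z<.088) 2.4
```

```bash
python3 -m handwheel '{"rot": [[-0.025,0,0],[-0.025,0,0],[-0.025,0,0],[0,0,0]], "offset": [[0,-0.12,0.32],[0,-0.09,0.32],[0,-0.09,0.32],[0,0,0]], "gripper": [0.8,0.8,0.8,0.8]}' 45 >/dev/null
python3 g8.py 1 -0.5 9.5|head -2
python3 -m handwheel '{"rot": [[-0.025,0,0],[-0.02,0,0],[0,0,0]], "offset": [[0,-0.09,0.32],[0,-0.07,0.26],[0,0,0]], "gripper": [0.8,0.8,0.8]}' 45 >/dev/null
python3 g8.py 1 -0.5 9.5|head -2
```

```text
t 32.05 p [ 0.4635 -0.1705  0.0794] F [ 1.1  1.3 -2.5] grip mm 9.8 q [ 0.1   0.18 -0.17  2.08  0.55  1.02 -2.03]
piv off [ 2.12  0.01 -0.71] [5.27 0.08 0.05]
t 32.42 p [ 0.4638 -0.1718  0.0736] F [ 0.3  2.3 -3.7] grip mm 9.6 q [ 0.07  0.2  -0.17  2.08  0.6   1.03 -2.1 ]
piv off [ 2.41  0.24 -0.42] [ 2.59  0.11 -0.03]
```

```bash
python3 -m handwheel '{"rot": [[-0.008,0,0],[0,0,0],[0,0,0]], "offset": [[0,-0.08,0.25],[0,-0.03,0.25],[0,0,0]], "gripper": [0.8,0.8,0.8]}' 40 >/dev/null
python3 g8.py 1 -0.5 9.5|head -2
python3 -m handwheel '{"rot": [[-0.004,0,0],[0,0,0]], "offset": [[0,0,0.2],[0,0,0.1]], "gripper": [0.8,0.8]}' 40 >/dev/null
python3 g8.py 1 -0.5 9.5|head -2
python3 - <<'E'
from h import *
from bench import get_image
d=get_image("scene");np.savez(f"pics/scene16.npz",**d)
cv2.imwrite(f"pics/scene16.png",cv2.resize(d["img"][130:230,270:400],None,fx=6,fy=6,interpolation=cv2.INTER_CUBIC)[:,:,::-1])
E
```

```text
t 32.80 p [ 0.464  -0.1729  0.0691] F [-1.8  3.6  0.7] grip mm 9.8 q [ 0.07  0.21 -0.17  2.09  0.62  1.02 -2.12]
piv off [ 1.48  0.65 -3.77] [2.07 0.15 0.  ]
t 33.05 p [ 0.4641 -0.1733  0.0674] F [-6.7 11.  13.3] grip mm 9.8 q [ 0.07  0.22 -0.17  2.09  0.62  1.02 -2.12]
piv off [ 1.19  0.87 -4.87] [1.81 0.17 0.04]
```

View pics/scene16.png

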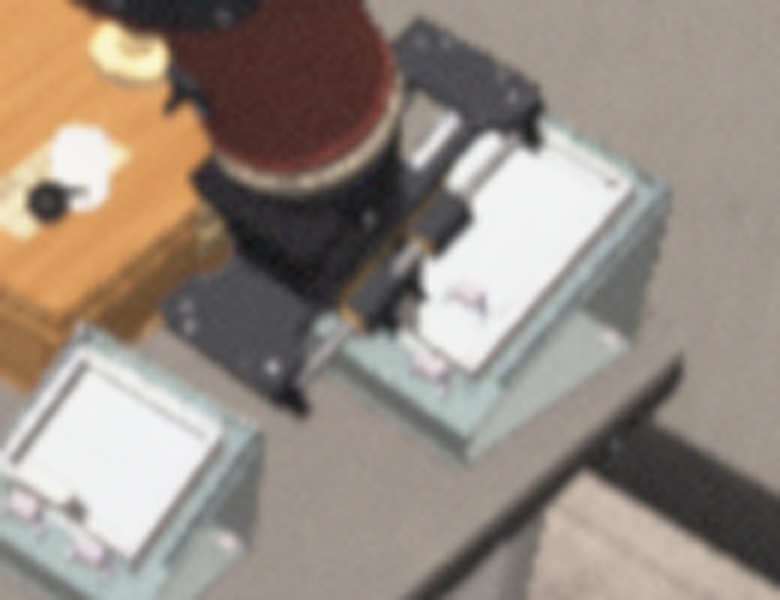

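```bash
python3 -m handwheel '{"rot": [[0,0,0],[0,0,0]], "offset": [[0,0,0.2],[0,0,0.35]], "gripper": [0.8,0.8]}' 40 >/dev/null
python3 g8.py 1 -0.5 9.5|head -2; python3 -c "
from h import *
s,p,r=state();print(tool_in('middle',p,r))"
```

```text
t 33.35 p [ 0.4643 -0.1735  0.0671] F [-19.5  25.1  47.9] grip mm 9.9 q [ 0.07  0.22 -0.17  2.09  0.63  1.02 -2.13]
piv off [ 1.27  1.17 -4.9 ] [1.66 0.21 0.06]
(array([-56.15428784,   0.90428492,  33.80251426]), array([ 1.66476131,  0.20643605, -0.05978023]))
```

```bash
python3 -m handwheel '{"rot": [[0,0,0],[0,0,0],[0,0,0],[0,0,0],[0,0,0],[0,0,0],[0,0,0]], "offset": [[0,0,-0.1],[0,0,0],[0,0,0],[0,0,-2],[0,0,-4],[0,0,-5],[0,0,-4]], "gripper": [0.8,2.6,2.6,2.6,2.6,2.6,2.6]}' 40
python3 - <<'E'
from h import *
from bench import get_image
for n,(v0,v1,u0,u1) in(("scene",(130,260,240,400)),("top",(190,290,210,410))):
    d=get_image(n);np.savez(f"pics/{n}17.npz",**d)
    k=800/(u1-u0) if n=="top" else 4.5
    cv2.imwrite(f"pics/{n}17.png",cv2.resize(d["img"][v0:v1,u0:u1],None,fx=k,fy=k,interpolation=cv2.INTER_CUBIC)[:,:,::-1])
E
python3 flo.py 17 middle 61; python3 flo.py 0 middle 61; python3 flo.py 17 small 35
```

```text
t: 34.22
ee_pos: [0.4676, -0.1048, 0.2022]
tool_rot: [0.968, -0.037, -0.01, 0.247]
force: [0.1, -0.8, 0.2]
grip_width: 0.302
scene floor z [ 5.1 -1.   3. ] normal tilt deg x 0.27 y -0.54 435 660
top floor z [ 7.6 -0.4  4. ] normal tilt deg x -0.04 y 0.39 809 1111
scene floor z [-0.3 -0.7 -0.2] normal tilt deg x 0.49 y 0.68 485 665
top floor z [1.8 0.1 1.2] normal tilt deg x 0.0 y 0.48 1032 1234
scene floor z [1.2 0.3 2.6] normal tilt deg x -0.55 y -0.63 286 366
top few
```

View pics/scene17.png

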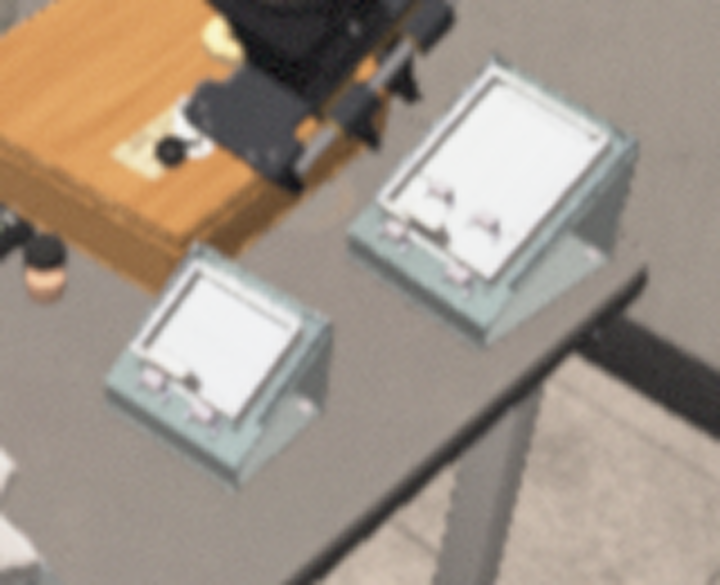

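```bash
python3 -m handwheel '{"rot": [[0,0,0],[0,0,0],[0,0,0],[0,0,0],[0,0,0],[0,0,0],[0,0,0],[0,0,0]], "offset": [[0,2,-5],[0,4,-4],[0,5,0],[0,5,0],[0,5,0],[0,5,0],[0,3,0],[0,0,0]], "gripper": [2.6,2.6,2.6,2.6,2.6,2.6,2.6,2.6]}' 40
python3 - <<'E'
from h import *
from bench import get_image
d=get_image("scene");np.savez(f"pics/scene18.npz",**d);cv2.imwrite("pics/scene18.png",d["img"][:,:,::-1])
d=get_image("top");np.savez(f"pics/top18.npz",**d)
cv2.imwrite(f"pics/top18.png",cv2.resize(d["img"][110:290,80:410],(800,436),interpolation=cv2.INTER_CUBIC)[:,:,::-1])
E
python3 flo.py 18 large 85; python3 flo.py 18 small 35; python3 flo.py 18 middle 61
python3 - <<'E'
from h import *
src=open("an3.py").read()
o,B=frame("large")
for t in("top0","top18"):
    w=cloud(load(t)).reshape(-1,3);w=w[np.isfinite(w[:,0])];Q=(w-o)@B*1000
    s=Q[(abs(Q[:,0]+83)<12)&(abs(Q[:,1])<18)&(Q[:,2]>42)&(Q[:,2]<60)];print(t,"large tab",len(s),np.median(s,0).round(1))
    e=Q[(abs(abs(Q[:,1])-56)<1.2)&(abs(Q[:,0])<80)];e=e[abs(e[:,2]-18)<5];print("side wall top fit (slope deg, z)",np.degrees(np.polyfit(e[:,0],e[:,2],1)[0]).round(2),np.median(e[:,2]).round(2))
E
```

```text
t: 35.33
ee_pos: [0.4506, -0.3275, 0.425]
tool_rot: [0.968, -0.039, -0.01, 0.249]
force: [0.9, 0.4, -0.5]
grip_width: 0.302
scene floor z [1.8 0.4 2.9] normal tilt deg x 0.08 y -0.27 775 828
top floor z [ 4.6 -0.1  3.1] normal tilt deg x -0.12 y -0.47 1467 1796
scene floor z [ 1.2 -0.1  2.2] normal tilt deg x -0.61 y 0.4 291 372
top floor z [-2.  -0.8  3.9] normal tilt deg x 0.23 y -0.14 424 487
scene floor z [ 4.2 -1.8  2.7] normal tilt deg x 0.89 y -0.32 454 657
top floor z [ 1.1 -0.3  4.3] normal tilt deg x -0.27 y -0.25 908 1211
top0 large tab 60 [-83.2   1.   48.8]
side wall top fit (slope deg, z) 0.03 18.02
top18 large tab 60 [-83.1   0.9  49. ]
side wall top fit (slope deg, z) -0.06 18.29
```

View pics/top18.png

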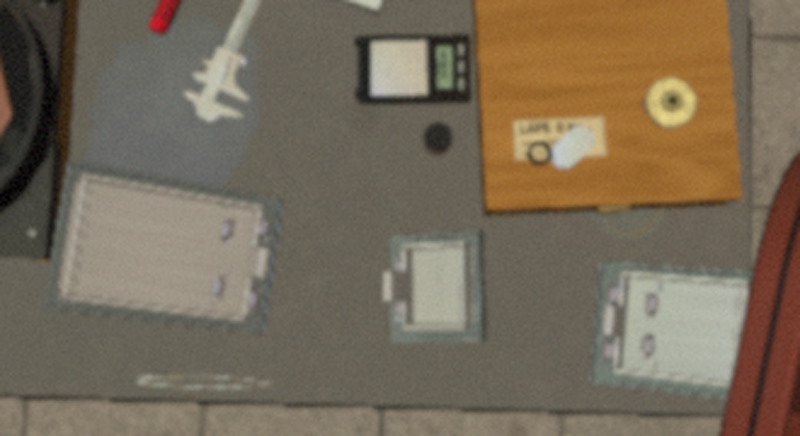

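View pics/scene18.png

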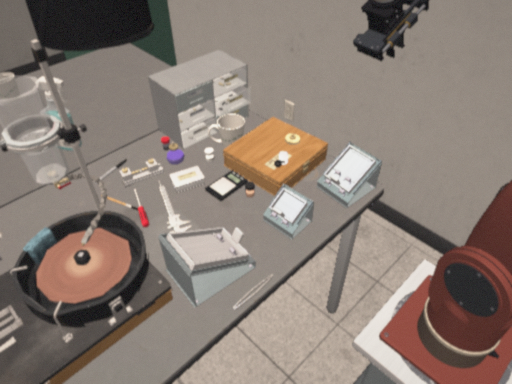

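Three trays lie flat in their stands: large at (165,245), small at (435,285), middle at (680,320). The scale, jar and tweezers haven't moved, and the arm is clear.

```bash
python3 -c "
from bench import finish_job
print(finish_job())"
```

```text
the job is handed in; nothing more can be done
None
```

I prised out the small tray and then the middle one, and put each into the stand of its own size. For each, I slid the tongue under the keeper strip to the back wall and pressed the front down to a hard stop. I handed the job in at about 35 s.

**Checks that passed:**
- **Seating:** both moved trays lie flat after release. Their floors sit about 3 mm above the bed and their slope matches it to within 1°. The pictures show the rollers over their front lips.
- **Large tray:** its tab and wall tops are within about 0.3 mm of where they started, with no tilt.
- **Other things:** the scale, jar and tweezers look unmoved in the final pictures.

**What disagreed or was not tested:**
- **Measurements:** the bed contacts came about 1 to 2 mm lower, and the back walls about 1 mm further in, than the cameras gave. I found both by touch.
- **Clips:** I felt no distinct snap. I judged the clips closed from the flat seating and the pictures, and did not do a pull test.
- **Pressing force:** the last press on the middle tray's tab reached about 57 N at the wrist, through the fingers. The limit there is 120 N.

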